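Set up the stop fixture: lock T-feet in the strut and fit the stop pins

ROBOT

A 7-joint arm with a two-finger parallel gripper is mounted at the origin on the work surface. World frame = base frame: x ahead of the robot, y to its left, z up, the work surface at z = 0. Lengths are in m, angles in rad, forces in N, time in s.
With the tool pointing down it reaches from about 0.4 to 0.875 m from the base axis. Payload 6.5 kg.
Tool frame: the origin (TCP) lies on the centre line of the jaws, within the pads' length; the fingertips stand 11 mm ahead of it and the grasp point (between the pads) lies 8 mm behind it; z points along the fingers, y is the line along which they close (so a half turn about z gives the same grasp; the last joint's range is limited). The gripper opens to 88 mm and grips with 3 to 60 N. Pads are 18 mm wide; open, the fingers measure 123 mm over their backs; the gripper's body (75 mm by 187 mm) begins 45 mm behind the grasp point.
Start: joints at [-1.254, 0.536, -0.004, 1.538, 0.003, 1.067, -0.071], TCP at [0.243, 0.603, 0.25] pointing down, gripper open.
Joint ranges: [-2.7, 2.7], [-0.37, 2.16], [-1.27, 1.26], [0.24, 2.4], [-1.31, 4.45], [0.19, 1.91], [-2.76, 2.76]. Speed limits (rad/s): [2.39, 2.39, 3.14, 3.14, 3.14, 3.14, 3.14].

INTERFACE

Orientations are given as [roll, pitch, yaw] about the fixed x, y, z axes, in that order (R = Rz(yaw) Ry(pitch) Rx(roll)).
In Python, from rig import bot gives the robot as it stands.
- The arm moves only by the tool jog_arm, never from a script. Its argument "steps" is a list of rows, each a list of 3 entries, a list of its own where there are three numbers: the shift along the tool's x, y, z in mm, then the turn, a rotation vector about the tool's x, y, z in degrees, then the opening, from 0 (shut) to 1 (fully open). In form: [[[dx, dy, dz], [ax, ay, az], hand], ...]. A call has 1 to 12 rows; each row is the pose to reach, as a shift and turn from the pose commanded when the call began, along the tool's axes at that moment; what a row does not reach only later rows make up. A row lasts 1/10 s, in which the tool goes at most 50 mm and 8.59 degrees, less where a joint would pass 70% of its speed; a pose out of reach is approached as far as the arm can. A call with a gripper value outside its range is refused whole. The fingers move at their own pace and stop on an object; "grip_force" is the grip in N (left out, the last holds). Time passes only in rows, so rows that repeat a pose let the fingers close. It gives the time, the measured TCP pose, the force, the opening and the grip force at its end, in the units of the state.
- bot.state(): the state, without advancing time (a new reading comes with each control period).
- bot.get_image(name): name is "side" or "top"; returns a dict with "img" (400x640x3 uint8, blue, green, red), "mtx" (3x3 intrinsics, pixels), "rvec" (rotation vector, rad) and "tvec" (3), from world to camera coordinates, as OpenCV has them. Camera axes: x right, y down, z forward; pixel columns grow to the right and rows downward; lengths in m; the calibration is good to about 2 mm. A picture is of the moment at which its call begins. There is no depth.
- bot.hand_in(): hands the job in; it is judged then, once.
The state is a dict: "time_s": time; "q": joint angles; "joint_velocities": joint speeds; "effort": joint torques, N m; "tcp_pos": TCP position; "tool_rot": TCP orientation; "ft_force": force on the tool from outside, world axes, zero at the start; "torque": the same for the moment, N m; "grip_width": finger opening in m; "grasp_force": force on a finger pad.
Only numpy, scipy, OpenCV 4.12 (cv2) and the standard library are available. Lean on these libraries where they do the work, as an engineer would, in place of code of your own. Each camera call takes 0.05 s, during which the arm holds its last target. There are 200 camera calls.

TASK

Get the stop fixture ready: clear the two wood offcuts off the strut into the scrap tray, then move every foot (there may be two or three) from the wooden caddy, upright, into the slotted strut, each centred on a station mark of its own (any of the three), head down through the slot until its flange sits on the lips and turned a quarter turn so that the hammer head catches under them. Once all the feet are locked, push one steel pin from the rack fully down into the socket of each foot; leave the glue bottle, the hammer and the jar where they are.

Things in the scene. Friction and masses are not known exactly. Their poses are not given: they have to be found in the camera images.
- fixture: Fixed pale wood board 130 x 340 x 18 mm with an aluminium slotted strut along its middle. Origin: centre of the board's underside; z up, y along the strut, x across. The strut is 54 mm wide, 290 mm long; its lips' flat top is 36 mm above the origin. Slot 23 mm wide, centred on x = 0; lips 4 mm thick; cavity 46 mm wide, its floor at 20.5 mm. Ends capped: feet go in from above.
- station1 (a point): Station 1 of the strut, marked by short dark lines across the lips and the board: a point in the middle of the slot, level with the lips' top, 85 mm to -y of the middle in the fixture's frame.
- station2 (a point): Station 2 of the strut, marked by short dark lines across the lips and the board: a point in the middle of the slot, level with the lips' top, in the middle in the fixture's frame.
- station3 (a point): Station 3 of the strut, marked by short dark lines across the lips and the board: a point in the middle of the slot, level with the lips' top, 85 mm to +y of the middle in the fixture's frame.
- foot1: Loose T-foot, 52.5 mm tall, about 180 g, standing in a caddy pocket; may be absent. Origin: centre of the underside, z up. From below: steel hammer head 36 (its x) x 19 (y) x 7 mm; neck 17 mm thick to 13.5 mm; steel flange disc 42 mm wide, 13.5 to 18.5 mm; black socket 32 (x) x 26 mm (y), 18.5 to 52.5 mm, the part to grip.
- foot1_mouth (a point): Centre of the socket's mouth on top of foot1, 52.5 mm above its origin. A round bore 12 mm wide, 34 mm deep, runs down from it.
- foot2: A foot like foot1; may be absent. The head enters the slot with its x along the strut. With the flange on the lips the foot's origin is 22.5 mm above the fixture's origin and the head has 2.5 mm of room below the lips; locked means x across the strut. A locked foot can still be slid along the strut.
- foot3: A foot like foot1; may be absent.
- pin1: Loose steel pin 9 mm in diameter, 75 mm long, with a slightly chamfered lower end, 40 g. Origin: centre of its lower end, z up along it. It starts upright in a hole of the rack, its lower 30 mm in the hole and 45 mm standing out. Fully down in a foot it stands 41 mm out of the socket.
- pin2: A pin like pin1.
- pin3: A pin like pin1.
- caddy: Loose wood plate 70 (x) x 300 (y) x 16 mm, 600 g, on the bench between robot and fixture; it may be knocked about. Three pockets in a row along its y, 100 mm apart, the middle one in its centre, each 40 (x) x 23 mm (y), 15 mm deep. A foot stands in a pocket with its x along the caddy's x, its flange on the plate, its origin 2.5 mm above the caddy's origin (centre of underside).
- rack: Fixed wood block 50 x 160 x 36 mm with three holes in a row along its y, 50 mm apart, the middle one in its centre; each 30 mm deep and 10.2 mm wide. Holds three pins. Origin: centre of the underside. It lies to one side of the fixture, the scrap tray to the other; which is which varies.
- tray: Fixed open plywood scrap tray 150 mm (x) x 200 mm (y), 45 mm high, walls and floor 5 mm. Origin: centre of the underside.
- offcut2: Shorter loose wood offcut 70 (x) x 34 (y) x 30 mm (z), 50 g, lying on the strut too. Origin: centre of its underside.
- offcut1: Loose wood offcut 95 (x) x 38 (y) x 30 mm (z), 70 g, lying on the strut at the start. Origin: centre of its underside.
- glue: Bystander: yellow glue bottle 56 mm in diameter, 140 mm tall, standing beyond the rack or tray. Origin: underside.
- hammer: Bystander: hammer lying on the bench.
- jar: Bystander: glass jar 60 mm in diameter, 80 mm tall. Origin: underside.

How it is judged:
On the way, in this order (a step that is already met when the one before it is completed fails the run):
1. both offcuts lie in the scrap tray (x of offcut1 in the frame of tray between -0.07 and 0.07 m and y of offcut1 in the frame of tray between -0.095 and 0.095 m and x of offcut2 in the frame of tray between -0.07 and 0.07 m and y of offcut2 in the frame of tray between -0.095 and 0.095 m and height (world z) of each of offcut1, offcut2 below 0.04 m), for 0.2 s.
2. every foot present is locked in the strut, each at a station mark, before the first pin goes in (z of foot1 in the frame of fixture between 0.015 and 0.027 m and angle between the x axis of each of foot1, foot2, foot3 and the y axis of fixture, either way round above 1.25 rad and angle between each of foot1, foot2, foot3's own z axis and vertical below 0.12 rad and (horizontal distance between foot1 and station1 below 0.012 m or horizontal distance between foot1 and station2 below 0.012 m or horizontal distance between foot1 and station3 below 0.012 m) and z of foot2 in the frame of fixture between 0.015 and 0.027 m and (horizontal distance between foot2 and station1 below 0.012 m or horizontal distance between foot2 and station2 below 0.012 m or horizontal distance between foot2 and station3 below 0.012 m) and z of foot3 in the frame of fixture between 0.015 and 0.027 m and (horizontal distance between foot3 and station1 below 0.012 m or horizontal distance between foot3 and station2 below 0.012 m or horizontal distance between foot3 and station3 below 0.012 m) and (z of pin1 in the frame of foot1 above 0.0225 m or horizontal distance between pin1 and foot1 above 0.006 m) and (z of pin2 in the frame of foot1 above 0.0225 m or horizontal distance between pin2 and foot1 above 0.006 m) and (z of pin3 in the frame of foot1 above 0.0225 m or horizontal distance between pin3 and foot1 above 0.006 m) and (z of pin1 in the frame of foot2 above 0.0225 m or horizontal distance between pin1 and foot2 above 0.006 m) and (z of pin2 in the frame of foot2 above 0.0225 m or horizontal distance between pin2 and foot2 above 0.006 m) and (z of pin3 in the frame of foot2 above 0.0225 m or horizontal distance between pin3 and foot2 above 0.006 m) and (z of pin1 in the frame of foot3 above 0.0225 m or horizontal distance between pin1 and foot3 above 0.006 m) and (z of pin2 in the frame of foot3 above 0.0225 m or horizontal distance between pin2 and foot3 above 0.006 m) and (z of pin3 in the frame of foot3 above 0.0225 m or horizontal distance between pin3 and foot3 above 0.006 m)), for 0.2 s.
At the end, for the whole second after the job is handed in: Both offcuts lie in the scrap tray; every foot present is in the strut with its flange on the lips (within 4.5 mm), upright, its head across the strut within 18 degrees of square, within 12 mm of a station; each has a pin down in its socket to within 4 mm of the bottom; everything is at rest (all of step 1 and z of foot1 in the frame of fixture between 0.015 and 0.027 m and angle between the x axis of each of foot1, foot2, foot3 and the y axis of fixture, either way round above 1.25 rad and angle between each of foot1, foot2, foot3's own z axis and vertical below 0.12 rad and (horizontal distance between foot1 and station1 below 0.012 m or horizontal distance between foot1 and station2 below 0.012 m or horizontal distance between foot1 and station3 below 0.012 m) and z of foot2 in the frame of fixture between 0.015 and 0.027 m and (horizontal distance between foot2 and station1 below 0.012 m or horizontal distance between foot2 and station2 below 0.012 m or horizontal distance between foot2 and station3 below 0.012 m) and z of foot3 in the frame of fixture between 0.015 and 0.027 m and (horizontal distance between foot3 and station1 below 0.012 m or horizontal distance between foot3 and station2 below 0.012 m or horizontal distance between foot3 and station3 below 0.012 m) and ((z of pin1 in the frame of foot1 below 0.0225 m and horizontal distance between pin1 and foot1 below 0.006 m and angle between pin1's own z axis and vertical below 0.2 rad) or (z of pin2 in the frame of foot1 below 0.0225 m and horizontal distance between pin2 and foot1 below 0.006 m and angle between pin2's own z axis and vertical below 0.2 rad) or (z of pin3 in the frame of foot1 below 0.0225 m and horizontal distance between pin3 and foot1 below 0.006 m and angle between pin3's own z axis and vertical below 0.2 rad)) and ((z of pin1 in the frame of foot2 below 0.0225 m and horizontal distance between pin1 and foot2 below 0.006 m and angle between pin1's own z axis and vertical below 0.2 rad) or (z of pin2 in the frame of foot2 below 0.0225 m and horizontal distance between pin2 and foot2 below 0.006 m and angle between pin2's own z axis and vertical below 0.2 rad) or (z of pin3 in the frame of foot2 below 0.0225 m and horizontal distance between pin3 and foot2 below 0.006 m and angle between pin3's own z axis and vertical below 0.2 rad)) and ((z of pin1 in the frame of foot3 below 0.0225 m and horizontal distance between pin1 and foot3 below 0.006 m and angle between pin1's own z axis and vertical below 0.2 rad) or (z of pin2 in the frame of foot3 below 0.0225 m and horizontal distance between pin2 and foot3 below 0.006 m and angle between pin2's own z axis and vertical below 0.2 rad) or (z of pin3 in the frame of foot3 below 0.0225 m and horizontal distance between pin3 and foot3 below 0.006 m and angle between pin3's own z axis and vertical below 0.2 rad)) and linear speed of each of foot1, foot2, foot3, pin1, pin2, pin3, offcut1, offcut2 below 0.02 m/s); the robot touches nothing.
It fails at once if the glue is moved by more than 30 mm (distance of glue from where it was at the start of the episode above 0.03 m).
It fails at once if the hammer is moved by more than 30 mm (distance of hammer from where it was at the start of the episode above 0.03 m).
It fails at once if the jar is moved by more than 30 mm (distance of jar from where it was at the start of the episode above 0.03 m).
Of foot1, foot2, foot3 only 2 to 3 are there at a start; the rules pass over those that are not, and their reading is None.
At some moment in a run one of caddy may be knocked a few centimetres aside while the robot is not near it.
It also fails if it takes over 210 s, if anything falls off the work surface, if the arm or the gripper's body presses on something with over 40 N, if the wrist force passes 120 N, or if a joint passes its speed limit or range.

## Working session

There is one attempt and no reset: what is moved stays moved. The work goes in short steps, Python scripts to look and compute and a tool call to move; the robot and the scene stay as the last step left them, time stands still between calls to the robot, and variables do not carry over. Pictures are saved under pics/ and viewed, at most 14 in all, crops included, and the job is handed in when it is done.

Besides the shell and the picture viewer there is one more tool, called after "Call:" in YAML: its name, and indented under it one key for each argument. jog_arm: Moves the arm, as the interface text tells. Its arguments: {"type":"object","properties":{"steps":{"type":"array"},"grip_force":{"type":"number"}},"required":["steps"]}

```bash
ls; mkdir -p pics; cat > h.py <<'E'
import numpy as np, cv2
from rig import bot
def shot(name,fn=None):
    d=bot.get_image(name)
    if fn: cv2.imwrite('pics/'+fn,d['img'])
    return d
def cam(d):
    R=cv2.Rodrigues(np.array(d['rvec'],float))[0]; t=np.array(d['tvec'],float).ravel()
    return R,t,np.array(d['mtx'],float)
def ray(d,px,z):
    R,t,K=cam(d); c=-R.T@t
    v=R.T@np.linalg.inv(K)@np.array([px[0],px[1],1.]); return c+v*(z-c[2])/v[2]
def proj(d,P):
    return cv2.projectPoints(np.array(P,float).reshape(-1,1,3),np.array(d['rvec'],float),np.array(d['tvec'],float),np.array(d['mtx'],float),None)[0].reshape(-1,2)
E
python3 - <<'E'
from h import *
for n in('top','side'):
    d=shot(n,n+'0.png'); R,t,K=cam(d); print(n,-R.T@t,K[0],R[2])
s=bot.state(); print({k:np.round(v,3) for k,v in s.items()})
E
```

```text
pics
top [0.22188823 0.03183252 1.4948057 ] [445.11142295   0.         313.70766342] [ 0.16912837 -0.00525848 -0.98558   ]
side [ 0.07980915 -0.78752081  0.63030341] [384.43218279   0.         321.77662169] [ 0.37705156  0.75344073 -0.53866427]
{'time_s': np.float64(0.1), 'q': array([-1.254,  0.537, -0.004,  1.539,  0.003,  1.067, -0.071]), 'joint_velocities': array([-0.001, -0.   , -0.001, -0.003, -0.001,  0.001,  0.001]), 'effort': array([ 2.0000e-03, -5.7208e+01,  9.9400e-01, -2.5223e+01, -5.6000e-02,
        1.3000e-02,  0.0000e+00]), 'tcp_pos': array([0.243, 0.602, 0.249]), 'tool_rot': array([-3.14 ,  0.   ,  2.759]), 'ft_force': array([0.005, 0.703, 0.29 ]), 'torque': array([0.029, 0.066, 0.002]), 'grasp_force': np.float64(0.0), 'grip_width': np.float64(0.088)}
```

View pics/top0.png

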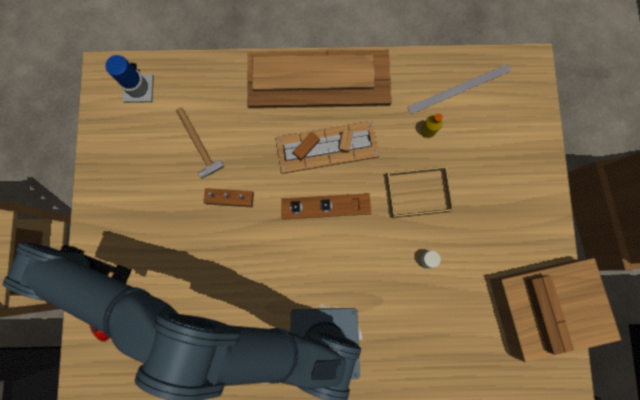

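View pics/side0.png

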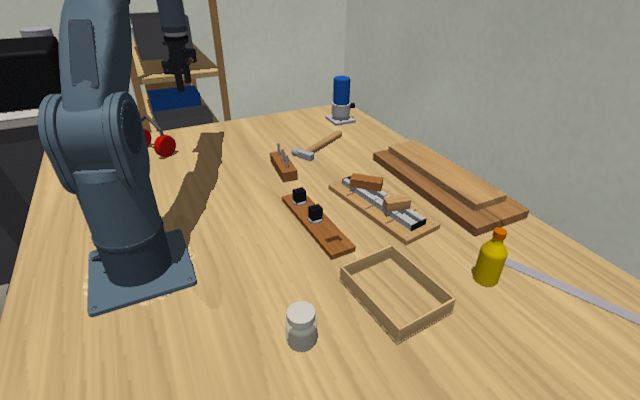

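The top view shows two feet, at px (296,207) and (326,205). The strut is around (327,147) with offcuts at (306,146) and (347,138). The rack is at (228,197), the tray at (418,192) and the jar at (431,259). Next I'll take enlarged crops for the details.

```bash
python3 - <<'E'
import cv2,numpy as np
t=cv2.imread('pics/top0.png')[110:230,195:460]
cv2.imwrite('pics/tc.png',cv2.resize(t,None,fx=3,fy=3,interpolation=cv2.INTER_CUBIC))
s=cv2.imread('pics/side0.png')[135:345,260:460]
cv2.imwrite('pics/sc.png',cv2.resize(s,None,fx=2.8,fy=2.8,interpolation=cv2.INTER_CUBIC))
E
```

```text
(no output)
```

View pics/tc.png

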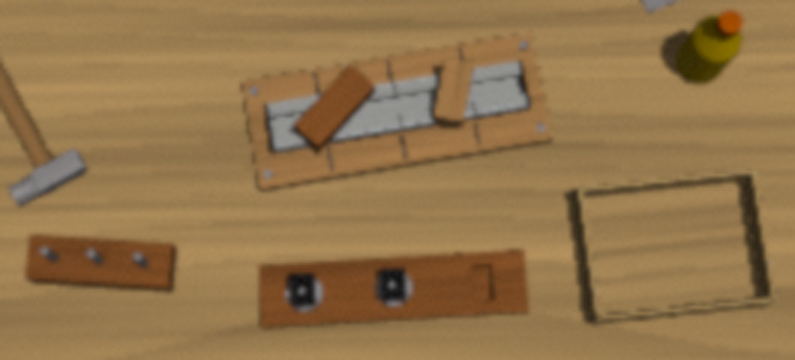

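View pics/sc.png

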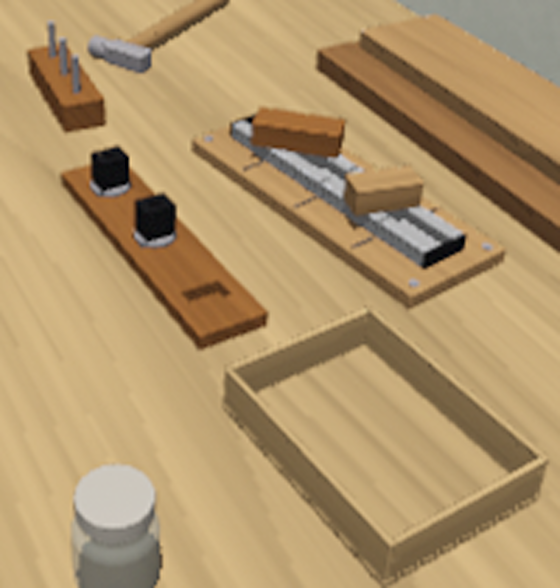

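Crop picks: offcut1 corners are about (351,65), (374,90), (318,149), (294,126). The board, caddy, rack, tray and pins are all clear, and the -y caddy pocket is empty, so there are two feet. Next I'll turn these into coordinates.

```bash
cat >> h.py <<'E'
def rel(p,yaw_deg):
    s=bot.state(); y=s['tool_rot'][2]; d=np.array(p)-s['tcp_pos']
    c,n=np.cos(y),np.sin(y)
    a=-(np.degrees(np.radians(yaw_deg)-y)); a=(a+180)%360-180
    return np.round([1e3*(c*d[0]+n*d[1]),1e3*(n*d[0]-c*d[1]),-1e3*d[2]],1),round(a,2)
def st():
    s=bot.state(); print('t',round(s['time_s'],2),'tcp',np.round(s['tcp_pos'],4),'rot',np.round(np.degrees(s['tool_rot']),2),'F',np.round(s['ft_force'],1),'w',round(s['grip_width'],4),'g',round(float(s['grasp_force']),1),'q',np.round(s['q'],2))
E
python3 - <<'E'
from h import *
d=shot('top'); e=shot('side')
def T(x,y): return ((x+.5)/3-.5+195,(y+.5)/3-.5+110)
def S(x,y): return ((x+.5)/2.8-.5+260,(y+.5)/2.8-.5+135)
def quad(n,ps,z,dd=d,f=T):
    P=np.array([ray(dd,f(*p),z)[:2] for p in ps]); c=P.mean(0)
    L=[np.linalg.norm(P[i]-P[(i+1)%4]) for i in range(4)]
    a=[np.degrees(np.arctan2(*(P[(i+1)%4]-P[i])[::-1])) for i in range(4)]
    print(n,np.round(c,4),'len',np.round(L,3),'ang',np.round(a,1))
quad('board',[(243,83),(531,36),(551,139),(259,189)],.018)
quad('off1',[(351,65),(374,90),(318,149),(294,126)],.066)
quad('off2',[(447,60),(474,58),(461,124),(437,122)],.066)
quad('caddy',[(259,266),(523,251),(527,312),(261,327)],.016)
quad('rack',[(29,235),(174,243),(172,290),(27,281)],.036)
quad('tray',[(568,191),(750,176),(771,298),(588,322)],.045)
for p in [(45,252),(91,253),(138,258)]: print('pin',ray(d,T(*p),.081)[:2])
# black socket: masks
for n,D in(('top',d),('side',e)):
    im=D['img']; m=(im.max(2)<55).astype(np.uint8)
    k,_,s,c=cv2.connectedComponentsWithStats(m)
    for i in range(1,k):
        if 15<s[i,4]<700: print(n,s[i],np.round(c[i],1))
quad('boardS',[(193,143),(410,303),(503,250),(290,110)],.018,e,S)
quad('caddyS',[(62,176),(203,345),(267,317),(130,155)],.016,e,S)
for p in [(51,27),(63,42),(76,60)]: print('pinS',ray(e,S(*p),.081)[:2])
E
```

```text
board [ 0.6472 -0.0243] len [0.337 0.124 0.337 0.126] ang [ -81.4 -171.8   98.9    8. ]
off1 [0.6392 0.0461] len [0.039 0.091 0.037 0.094] ang [-139.6  136.4   44.4  -43. ]
off2 [ 0.6556 -0.0878] len [0.03  0.078 0.027 0.072] ang [-86.6 167.4  84.  -10.5]
caddy [ 0.4423 -0.0152] len [0.297 0.069 0.297 0.069] ang [ -87.8 -178.6   92.2    1.5]
rack [0.4753 0.3083] len [0.162 0.053 0.161 0.052] ang [-94.3 177.8  85.3  -1.2]
tray [ 0.4798 -0.3208] len [0.204 0.138 0.203 0.148] ang [ -86.3 -174.4   96.4    5.9]
pin [0.47967413 0.359549  ]
pin [0.4776553  0.31011876]
pin [0.47125205 0.25958227]
top [637   0   3  14  24] [638.5   4.8]
top [113  63  26  24 216] [128.4  76.4]
top [313 105  36   1  36] [330.5 105. ]
top [421 124   6  11  28] [423.3 128.9]
top [443 170   4  12  20] [444.3 176.1]
top [447 194   4  13  23] [448.3 200.5]
top [321 200   9  10  74] [325.2 204.6]
top [291 202   9  10  66] [294.8 206.2]
top [525 275  28  78 526] [537.9 312.8]
top [  6 276  14   8  29] [ 12.2 279.8]
top [  4 281  15   9  18] [ 10.4 285. ]
top [ 10 290   8   4  20] [ 12.5 292. ]
top [ 47 301  12   8  35
[... 312 characters left out ...]
61  88 495] [ 77.4 154.8]
side [350 103   5   5  19] [352.1 105.4]
side [186 108  18   8  34] [195.4 111.5]
side [157 111  17  12  53] [164.  115.9]
side [174 111  11   8  26] [178.8 114.5]
side [ 48 141  29  53 109] [ 62.7 173.1]
side [293 188  13  15 160] [299.  194.8]
side [309 205  14  16 177] [315.  212.3]
side [411 219  15  12  73] [417.8 224.4]
side [174 230   5   4  16] [176.1 231.3]
side [104 269  10  14  23] [108.3 274.8]
boardS [ 0.6496 -0.0319] len [0.336 0.132 0.327 0.139] ang [ -81.7   11.6   97.1 -172.2]
caddyS [ 0.4469 -0.0222] len [0.302 0.068 0.301 0.083] ang [ -87.9    7.    89.4 -174.4]
pinS [0.47888544 0.34644811]
pinS [0.47678201 0.30123185]
pinS [0.4729599  0.25074687]
```

```bash
python3 - <<'E'
from h import *
st(); print(rel([.6392,.0461,.13],136.7))
E
```

```text
t 0.2 tcp [0.2427 0.6026 0.2492] rot [-179.94    0.    158.07] F [-0.1 -0.3 -0.1] w 0.0877 g 0.0 q [-1.25  0.54 -0.    1.54  0.    1.07 -0.07]
(array([-575.7, -368.2,  119.2]), np.float64(21.37))
```

Call:
jog_arm:
  steps:
    - [[-576,-368,80],[0,0,21.4],0.8]
    - [[-576,-368,80],[0,0,21.4],0.8]
    - [[-576,-368,80],[0,0,21.4],0.8]
    - [[-576,-368,80],[0,0,21.4],0.8]
    - [[-576,-368,80],[0,0,21.4],0.8]
    - [[-576,-368,80],[0,0,21.4],0.8]
    - [[-576,-368,80],[0,0,21.4],0.8]
    - [[-576,-368,80],[0,0,21.4],0.8]
    - [[-576,-368,80],[0,0,21.4],0.8]
    - [[-576,-368,80],[0,0,21.4],0.8]
    - [[-576,-368,80],[0,0,21.4],0.8]
    - [[-576,-368,80],[0,0,21.4],0.8]

```text
time_s: 1.4
tcp_pos: [0.5897, 0.1161, 0.1797]
tool_rot: [3.141, -0.0, 2.386]
ft_force: [0.7, 0.1, -0.1]
grip_width: 0.0707
grasp_force: 0.0
```

```bash
python3 - <<'E'
from h import *
st(); print(rel([.6392,.0461,.052],136.7))
E
```

```text
t 1.4 tcp [0.5897 0.1161 0.1797] rot [ 1.7999e+02 -1.0000e-02  1.3669e+02] F [ 0.7  0.1 -0.1] w 0.0707 g 0.0 q [-0.41  0.54  0.19  1.74 -0.13  0.87  0.65]
(array([-84.1, -16.9, 127.7]), np.float64(-0.01))
```

Call:
jog_arm:
  steps:
    - [[-84,-17,60],[0,0,0],0.8]
    - [[-84,-17,60],[0,0,0],0.8]
    - [[-84,-17,60],[0,0,0],0.8]
    - [[-84,-17,100],[0,0,0],0.8]
    - [[-84,-17,126],[0,0,0],0.8]
    - [[-84,-17,126],[0,0,0],0.8]
    - [[-84,-17,126],[0,0,0],0.3]
    - [[-84,-17,126],[0,0,0],0.2]
    - [[-84,-17,126],[0,0,0],0.2]
    - [[-84,-17,126],[0,0,0],0.2]
    - [[-84,-17,126],[0,0,0],0.2]
    - [[-84,-17,126],[0,0,0],0.2]
  grip_force: 20

```text
time_s: 2.6
tcp_pos: [0.6391, 0.0481, 0.0552]
tool_rot: [3.14, 0.001, 2.385]
ft_force: [-0.0, 0.3, 6.9]
grip_width: 0.0377
grasp_force: 20.0
```

```bash
python3 - <<'E'
from h import *
st(); print(rel([.485,-.276,.14],95)); print(rel([.485,-.276,.04],95))
d=shot('side'); cv2.imwrite('pics/s1.png',cv2.resize(d['img'][60:340,260:480],None,fx=2.1,fy=2.1))
E
```

```text
t 2.6 tcp [0.6391 0.0481 0.0552] rot [1.7991e+02 5.0000e-02 1.3668e+02] F [-0.   0.3  6.9] w 0.0377 g 20.0 q [-0.26  0.77  0.16  1.68 -0.17  0.7   0.81]
(array([-110.3, -341.5,  -84.8]), np.float64(41.68))
(array([-110.3, -341.5,   15.2]), np.float64(41.68))
```

View pics/s1.png

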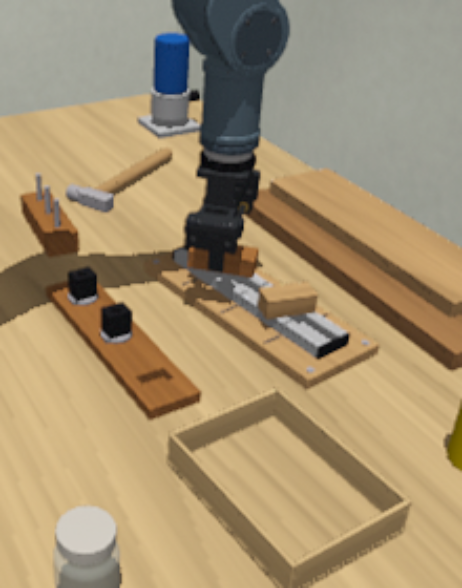

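The picture shows offcut1 held in the fingers, with the width reading 37.7 mm. Next I'll lift it and carry it to the tray.

```bash
python3 - <<'E'
from h import *
print(rel([.484,-.366,.14],185.5)); print(rel([.484,-.366,.03],185.5))
E
```

```text
(array([-171.3, -407.6,  -84.8]), np.float64(-48.83))
(array([-171.3, -407.6,   25.2]), np.float64(-48.83))
```

Call:
jog_arm:
  steps:
    - [[0,0,-45],[0,0,0],0.2]
    - [[0,0,-85],[0,0,0],0.2]
    - [[-171,-408,-85],[0,0,-48.8],0.2]
    - [[-171,-408,-85],[0,0,-48.8],0.2]
    - [[-171,-408,-85],[0,0,-48.8],0.2]
    - [[-171,-408,-85],[0,0,-48.8],0.2]
    - [[-171,-408,-85],[0,0,-48.8],0.2]
    - [[-171,-408,-85],[0,0,-48.8],0.2]
    - [[-171,-408,-85],[0,0,-48.8],0.2]
    - [[-171,-408,-85],[0,0,-48.8],0.2]
    - [[-171,-408,-85],[0,0,-48.8],0.2]
    - [[-171,-408,-85],[0,0,-48.8],0.2]

```text
time_s: 3.85
tcp_pos: [0.4778, -0.3744, 0.1391]
tool_rot: [-3.137, -0.003, -3.057]
ft_force: [-0.7, -0.6, -1.2]
grip_width: 0.0377
grasp_force: 20.0
```

```bash
python3 - <<'E'
from h import *
st(); print(rel([.484,-.366,.03],185.5))
d=shot('top'); cv2.imwrite('pics/t1.png',cv2.resize(d['img'][110:230,195:460],None,fx=3,fy=3,interpolation=2))
E
```

```text
t 3.85 tcp [ 0.4778 -0.3744  0.1391] rot [-1.7974e+02 -1.5000e-01 -1.7514e+02] F [-0.7 -0.6 -1.2] w 0.0377 g 20.0 q [0.59 0.6  0.   1.74 0.   0.8  2.24]
(array([ -6.9,   7.9, 109.1]), np.float64(-0.64))
```

Call:
jog_arm:
  steps:
    - [[0,0,40],[0,0,0],0.2]
    - [[0,0,80],[0,0,0],0.2]
    - [[0,0,110],[0,0,0],0.2]
    - [[0,0,110],[0,0,0],0.2]
    - [[0,0,110],[0,0,0],0.55]
    - [[0,0,110],[0,0,0],0.55]
    - [[0,0,80],[0,0,0],0.55]
    - [[0,0,40],[0,0,0],0.7]
    - [[0,0,0],[0,0,0],0.7]
    - [[0,0,0],[0,0,0],0.7]

```text
time_s: 4.9
tcp_pos: [0.4864, -0.3688, 0.1466]
tool_rot: [-3.134, 0.01, -3.046]
ft_force: [0.0, 0.1, -0.1]
grip_width: 0.0615
grasp_force: 0.0
```

```bash
python3 - <<'E'
from h import *
st(); print(rel([.6556,-.0878,.055],168.5))
d=shot('top'); cv2.imwrite('pics/t1.png',cv2.resize(d['img'][110:230,195:460],None,fx=3,fy=3,interpolation=2))
E
```

```text
t 4.9 tcp [ 0.4864 -0.3688  0.1466] rot [-179.55    0.55 -174.54] F [ 0.   0.1 -0.1] w 0.0615 g 0.0 q [ 0.58  0.59 -0.    1.74  0.    0.81  2.24]
(array([-195.2,  263.6,   91.6]), np.float64(16.96))
```

View pics/t1.png

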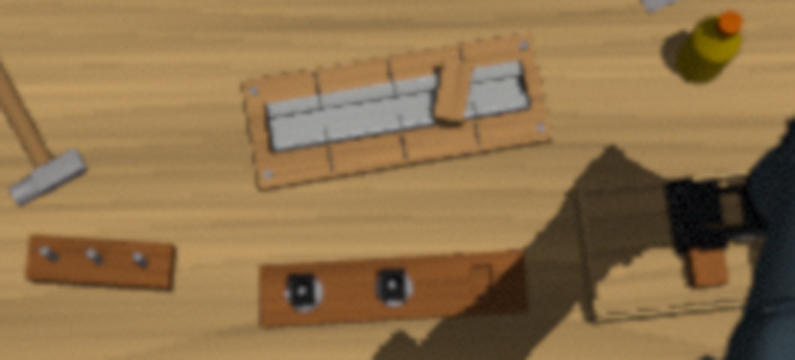

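The top view shows offcut1 inside the tray near crop px (708,268). Offcut2 is still at (453,92).

Call:
jog_arm:
  steps:
    - [[-197,260,0],[0,0,17],0.75]
    - [[-197,260,0],[0,0,17],0.75]
    - [[-197,260,0],[0,0,17],0.75]
    - [[-197,260,0],[0,0,17],0.75]
    - [[-197,260,0],[0,0,17],0.75]
    - [[-197,260,0],[0,0,17],0.75]
    - [[-197,260,0],[0,0,17],0.75]
    - [[-197,260,0],[0,0,17],0.75]
    - [[-197,260,40],[0,0,17],0.75]
    - [[-197,260,83],[0,0,17],0.75]
    - [[-197,260,83],[0,0,17],0.75]
    - [[-197,260,83],[0,0,17],0.75]

```text
time_s: 6.15
tcp_pos: [0.6531, -0.0897, 0.056]
tool_rot: [-3.141, -0.002, 2.939]
ft_force: [0.8, -0.3, -0.0]
grip_width: 0.0661
grasp_force: 0.0
```

Call:
jog_arm:
  steps:
    - [[0,0,0],[0,0,0],0.2]
    - [[0,0,0],[0,0,0],0.2]
    - [[0,0,0],[0,0,0],0.2]
    - [[0,0,0],[0,0,0],0.2]
    - [[0,0,0],[0,0,0],0.2]
    - [[0,0,-40],[0,0,0],0.2]
    - [[0,0,-85],[0,0,0],0.2]
    - [[0,0,-85],[0,0,0],0.2]

```text
time_s: 6.95
tcp_pos: [0.6581, -0.0895, 0.1474]
tool_rot: [3.141, 0.011, 2.94]
ft_force: [0.6, 0.0, 0.2]
grip_width: 0.0333
grasp_force: 20.0
```

```bash
python3 - <<'E'
from h import *
st(); print(rel([.4755,-.276,.14],185.5))
E
```

```text
t 6.95 tcp [ 0.6581 -0.0895  0.1474] rot [179.94   0.61 168.45] F [0.6 0.  0.2] w 0.0333 g 20.0 q [ 0.03  0.67  0.06  1.59 -0.05  0.88  1.47]
(array([ 141.5, -219.3,    7.4]), np.float64(-17.05))
```

Call:
jog_arm:
  steps:
    - [[140,-219,0],[0,0,-17],0.2]
    - [[140,-219,0],[0,0,-17],0.2]
    - [[140,-219,0],[0,0,-17],0.2]
    - [[140,-219,0],[0,0,-17],0.2]
    - [[140,-219,0],[0,0,-17],0.2]
    - [[140,-219,0],[0,0,-17],0.2]
    - [[140,-219,0],[0,0,-17],0.2]
    - [[140,-219,40],[0,0,-17],0.2]
    - [[140,-219,80],[0,0,-17],0.2]
    - [[140,-219,109],[0,0,-17],0.2]
    - [[140,-219,109],[0,0,-17],0.2]
    - [[140,-219,109],[0,0,-17],0.55]

```text
time_s: 8.15
tcp_pos: [0.4743, -0.2739, 0.0321]
tool_rot: [3.141, 0.0, -3.044]
ft_force: [0.8, 0.4, 0.4]
grip_width: 0.0397
grasp_force: 0.0
```

Call:
jog_arm:
  steps:
    - [[0,0,0],[0,0,0],0.55]
    - [[0,0,-20],[0,0,0],0.55]
    - [[0,0,-60],[0,0,0],0.55]
    - [[0,0,-110],[0,0,0],0.55]
    - [[0,120,-200],[0,0,0],0.7]
    - [[0,180,-200],[0,0,0],0.7]
    - [[0,180,-200],[0,0,0],0.7]
    - [[0,180,-200],[0,0,0],0.7]
    - [[0,180,-200],[0,0,0],0.7]
    - [[0,180,-200],[0,0,0],0.7]

```text
time_s: 9.15
tcp_pos: [0.4568, -0.0952, 0.234]
tool_rot: [-3.141, 0.004, -3.043]
ft_force: [-0.0, -0.9, -1.0]
grip_width: 0.0619
grasp_force: 0.0
```

```bash
python3 - <<'E'
from h import *
st()
d=shot('top','t2.png'); e=shot('side','s2.png')
for n,D in(('top',d),('side',e)):
    im=D['img']; m=(im.max(2)<60).astype(np.uint8)
    k,_,s,c=cv2.connectedComponentsWithStats(m)
    for i in range(1,k):
        if 15<s[i,4]<400 and 260<c[i,0]<460 and 90<c[i,1]<330: print(n,s[i],np.round(c[i],1))
a=cv2.resize(d['img'][110:230,195:460],None,fx=3,fy=3,interpolation=2)
b=cv2.resize(e['img'][170:260,270:445],None,fx=3,fy=3,interpolation=2)
o=np.zeros((a.shape[0]+b.shape[0]-40,795,3),np.uint8); o[:360]=a; o[360:590,:b.shape[1]]=b[:230]
cv2.imwrite('pics/m2.png',o[:600])
E
```

```text
t 9.15 tcp [ 0.4568 -0.0952  0.234 ] rot [-179.94    0.24 -174.36] F [-0.  -0.9 -1. ] w 0.0619 g 0.0 q [ 0.17  0.25 -0.07  2.02  0.02  0.87  1.76]
top [311 105  39   1  39] [330. 105.]
top [369 104  20   1  20] [378.5 104. ]
top [267 106  25   1  25] [279. 106.]
top [420 122   9  13  62] [423.7 129.1]
top [379 145  12  20  69] [386.4 151.8]
top [443 170   8  38  74] [446.4 188.9]
top [421 179   5  26  38] [422.9 191.6]
top [391 185   6  12  40] [393.4 190.1]
side [348 176   7   4  16] [351.  177.7]
side [293 188  13  15 160] [299.  194.8]
side [308 204  15  17 213] [314.8 212. ]
side [411 219  15  12  73] [417.8 224.4]
```

View pics/m2.png

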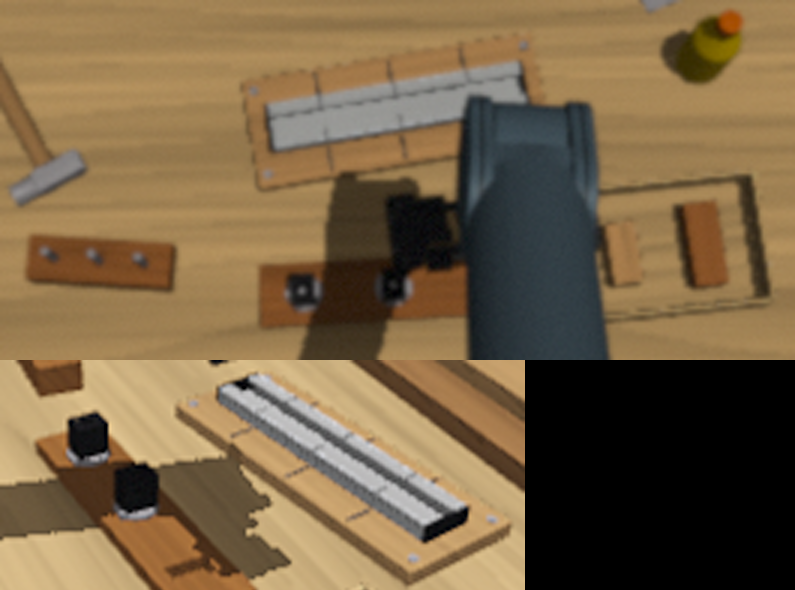

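Both offcuts lie in the tray, at crop px (623,254) and (703,244). Now I'll close gently on the strut's outside to find its centre line by touch.

```bash
python3 - <<'E'
from h import *
d=shot('top');print(rel([.648,-.026,.08],98.6))
def T(x,y): return ((x+.5)/3-.5+195,(y+.5)/3-.5+110)
for p in [(301,289),(392,285)]: print('bore',ray(d,T(*p),.055)[:2])
for p in [(267,102),(272,150),(528,107),(521,62)]: print('strut',ray(d,T(*p),.036)[:2])
for p in [(317,72),(331,170),(390,60),(405,159),(461,46),(478,146)]: print('mark',ray(d,T(*p),.018)[:2])
E
```

```text
(array([-198. ,   53.5,  152.1]), np.float64(86.74))
bore [0.4382051  0.08591685]
bore [ 0.44074826 -0.01335341]
strut [0.65562511 0.12251686]
strut [0.59963135 0.11732783]
strut [ 0.64430563 -0.17254151]
strut [ 0.69741189 -0.16673697]
mark [0.69564107 0.06588537]
mark [0.57967943 0.05161902]
mark [ 0.70845962 -0.01837978]
mark [ 0.59095013 -0.03270367]
mark [ 0.72377093 -0.10070215]
mark [ 0.60462115 -0.11623013]
```

Call:
jog_arm:
  steps:
    - [[-198,53,100],[0,0,86.8],0.95]
    - [[-198,53,100],[0,0,86.8],0.95]
    - [[-198,53,100],[0,0,86.8],0.95]
    - [[-198,53,100],[0,0,86.8],0.95]
    - [[-198,53,100],[0,0,86.8],0.95]
    - [[-198,53,100],[0,0,86.8],0.95]
    - [[-198,53,100],[0,0,86.8],0.95]
    - [[-198,53,100],[0,0,86.8],0.95]
    - [[-198,53,100],[0,0,86.8],0.95]
    - [[-198,53,150],[0,0,86.8],0.95]
    - [[-198,53,150],[0,0,86.8],0.95]
    - [[-198,53,150],[0,0,86.8],0.95]

```text
time_s: 10.5
tcp_pos: [0.6469, -0.0259, 0.081]
tool_rot: [-3.138, 0.001, 1.724]
ft_force: [1.0, 1.0, -0.1]
grip_width: 0.084
grasp_force: 0.0
```

Call:
jog_arm:
  steps:
    - [[0,0,20],[0,0,0],0.95]
    - [[0,0,35],[0,0,0],0.95]
    - [[0,0,46],[0,0,0],0.95]
    - [[0,0,46],[0,0,0],0.95]
    - [[0,0,46],[0,0,0],0.5]
    - [[0,0,46],[0,0,0],0.5]
    - [[0,0,46],[0,0,0],0.5]
    - [[0,0,46],[0,0,0],0.5]
    - [[0,0,46],[0,0,0],0.5]
    - [[0,0,46],[0,0,0],0.5]
  grip_force: 10

```text
time_s: 11.5
tcp_pos: [0.652, -0.024, 0.0372]
tool_rot: [3.133, 0.001, 1.723]
ft_force: [9.5, 1.6, -5.8]
grip_width: 0.0541
grasp_force: 10.0
```

```bash
python3 - <<'E'
from h import *
st();print(rel([.649,-.025,.034],98.6))
E
```

```text
t 11.5 tcp [ 0.652  -0.024   0.0372] rot [1.7951e+02 7.0000e-02 9.8710e+01] F [ 9.5  1.6 -5.8] w 0.0541 g 10.0 q [-0.19  0.82  0.23  1.66 -0.27  0.69  0.33]
(array([-0.5, -3.2,  3.2]), np.float64(0.11))
```

Call:
jog_arm:
  steps:
    - [[0,4,0],[0,0,0],0.5]
    - [[0,4,0],[0,0,0],0.5]
    - [[0,4,0],[0,0,0],0.5]
    - [[0,4,0],[0,0,0],0.5]
    - [[0,4,0],[0,0,0],0.5]

```text
time_s: 12.0
tcp_pos: [0.6521, -0.024, 0.0369]
tool_rot: [3.141, -0.0, 1.722]
ft_force: [-1.8, 0.4, 5.6]
grip_width: 0.0544
grasp_force: 10.0
```

```bash
python3 - <<'E'
from h import *
st()
E
```

```text
t 12.0 tcp [ 0.6521 -0.024   0.0369] rot [179.99  -0.    98.68] F [-1.8  0.4  5.6] w 0.0544 g 10.0 q [-0.19  0.82  0.24  1.65 -0.27  0.7   0.33]
```

Call:
jog_arm:
  steps:
    - [[0,0,-3],[0,0,0],0.8]
    - [[0,0,-3],[0,0,0],0.8]
    - [[0,0,-3],[0,0,0],0.8]
    - [[45,0,-3],[0,0,0],0.8]
    - [[90,0,-3],[0,0,0],0.8]
    - [[100,0,-3],[0,0,0],0.8]
    - [[100,0,-3],[0,0,0],0.8]
    - [[100,0,-3],[0,0,0],0.5]
    - [[100,0,-3],[0,0,0],0.5]
    - [[100,0,-3],[0,0,0],0.5]
    - [[100,0,-3],[0,0,0],0.5]
    - [[100,0,-3],[0,0,0],0.5]

```text
time_s: 13.2
tcp_pos: [0.6371, 0.0721, 0.0391]
tool_rot: [-3.142, 0.002, 1.72]
ft_force: [0.0, -6.0, 1.0]
grip_width: 0.0537
grasp_force: 10.0
```

```bash
python3 - <<'E'
from h import *
st(); p=bot.state()['tcp_pos'][:2]; print(np.degrees(np.arctan2(*(p-[.6521,-.024])[::-1])))
E
```

```text
t 13.2 tcp [0.6371 0.0721 0.0391] rot [-1.800e+02  1.400e-01  9.855e+01] F [ 0. -6.  1.] w 0.0537 g 10.0 q [-0.35  0.81  0.25  1.68 -0.28  0.69  0.18]
98.89304193389398
```

Call:
jog_arm:
  steps:
    - [[100,0,0],[0,0,0],0.8]
    - [[0,0,0],[0,0,0],0.8]
    - [[0,0,-40],[0,0,0],0.8]
    - [[0,0,-85],[0,0,0],0.8]
    - [[0,0,-85],[0,0,0],0.8]

```text
time_s: 13.7
tcp_pos: [0.641, 0.0753, 0.1301]
tool_rot: [3.131, -0.001, 1.721]
ft_force: [0.2, 0.8, 1.2]
grip_width: 0.0703
grasp_force: 0.0
```

```bash
python3 - <<'E'
from h import *
st();print(rel([.441,.086,.12],92.1))
for n in ('top','side'):
    D=shot(n); im=D['img']; m=(im.max(2)<60).astype(np.uint8)
    k,_,s,c=cv2.connectedComponentsWithStats(m)
    for i in range(1,k):
        if 40<s[i,4]<400 and 260<c[i,0]<460 and 90<c[i,1]<330: print(n,s[i],np.round(c[i],1))
E
```

```text
t 13.7 tcp [0.641  0.0753 0.1301] rot [ 1.7939e+02 -4.0000e-02  9.8630e+01] F [0.2 0.8 1.2] w 0.0703 g 0.0 q [-0.38  0.68  0.29  1.66 -0.24  0.83  0.16]
(array([  40.6, -196.2,   10.1]), np.float64(6.53))
top [420 122  10  14  79] [423.8 129.1]
top [443 170   8  38  88] [446.2 188.8]
top [321 200   9  10  81] [325.  204.6]
side [370 136  10  21 135] [373.6 145.4]
side [292 187  14  16 173] [298.9 194.4]
side [309 205  14  16 177] [315.  212.3]
side [411 219  15  12  73] [417.8 224.4]
```

Call:
jog_arm:
  steps:
    - [[40,-196,10],[0,0,6.5],0.9]
    - [[40,-196,10],[0,0,6.5],0.9]
    - [[40,-196,10],[0,0,6.5],0.9]
    - [[40,-196,10],[0,0,6.5],0.9]
    - [[40,-196,10],[0,0,6.5],0.9]
    - [[40,-196,10],[0,0,6.5],0.9]
    - [[40,-196,50],[0,0,6.5],0.9]
    - [[40,-196,90],[0,0,6.5],0.9]
    - [[40,-196,92],[0,0,6.5],0.9]
    - [[40,-196,92],[0,0,6.5],0.9]

```text
time_s: 14.8
tcp_pos: [0.4376, 0.0846, 0.0316]
tool_rot: [-3.14, 0.001, 1.608]
ft_force: [-0.6, 0.6, 0.1]
grip_width: 0.0792
grasp_force: 0.0
```

Call:
jog_arm:
  steps:
    - [[0,0,0],[0,0,0],0.3]
    - [[0,0,0],[0,0,0],0.2]
    - [[0,0,0],[0,0,0],0.2]
    - [[0,0,0],[0,0,0],0.2]
    - [[0,0,0],[0,0,0],0.2]
    - [[0,0,0],[0,0,0],0.2]
    - [[0,0,0],[0,0,0],0.2]
    - [[0,0,0],[0,0,0],0.2]

```text
time_s: 15.6
tcp_pos: [0.4385, 0.0851, 0.0325]
tool_rot: [3.139, -0.0, 1.608]
ft_force: [3.2, 0.1, 5.4]
grip_width: 0.0319
grasp_force: 11.5
```

```bash
python3 - <<'E'
from h import *
st()
E
```

```text
t 15.6 tcp [0.4385 0.0851 0.0325] rot [ 1.7984e+02 -2.0000e-02  9.2160e+01] F [3.2 0.1 5.4] w 0.0319 g 11.5 q [-0.47  0.61  0.21  2.19 -0.34  0.37  0.06]
```

Call:
jog_arm:
  steps:
    - [[0,0,-4],[0,0,0],0.8]
    - [[0,0,-4],[0,0,0],0.8]
    - [[0,0,-4],[0,0,0],0.8]
    - [[0,0,-4],[0,0,-45],0.8]
    - [[0,0,-4],[0,0,-45],0.8]
    - [[0,0,-4],[0,0,-45],0.8]
    - [[0,0,-4],[0,0,-45],0.8]
    - [[0,0,-4],[0,0,-45],0.8]
    - [[0,0,-4],[0,0,-45],0.8]
    - [[0,0,-4],[0,0,-45],0.8]

```text
time_s: 16.6
tcp_pos: [0.4366, 0.0848, 0.0358]
tool_rot: [-3.141, -0.001, 2.392]
ft_force: [-0.4, 0.4, 0.6]
grip_width: 0.0704
grasp_force: 0.0
```

Call:
jog_arm:
  steps:
    - [[0,0,0],[0,0,-45],0.8]
    - [[0,0,0],[0,0,-45],0.8]
    - [[0,0,0],[0,0,-45],0.8]
    - [[0,0,0],[0,0,-45],0.8]
    - [[0,0,0],[0,0,-45],0.8]
    - [[0,0,0],[0,0,-45],0.8]
    - [[0,0,0],[0,0,-45],0.2]
    - [[0,0,0],[0,0,-45],0.2]
    - [[0,0,0],[0,0,-45],0.2]
    - [[0,0,0],[0,0,-45],0.2]
    - [[0,0,0],[0,0,-45],0.2]
    - [[0,0,0],[0,0,-45],0.2]
  grip_force: 20

```text
time_s: 17.8
tcp_pos: [0.437, 0.085, 0.036]
tool_rot: [3.142, 0.0, -3.104]
ft_force: [0.4, 0.1, -0.9]
grip_width: 0.026
grasp_force: 20.0
```

```bash
python3 - <<'E'
from h import *
st()
E
```

```text
t 17.8 tcp [0.437 0.085 0.036] rot [ 1.8000e+02  1.0000e-02 -1.7785e+02] F [ 0.4  0.1 -0.9] w 0.026 g 20.0 q [-0.17  0.59 -0.15  2.17  0.22  0.39  1.11]
```

```bash
python3 - <<'E'
from h import *
print(rel([.639,.0595,.10],98.8))
E
```

```text
(array([-200.9,  -33. ,  -64. ]), np.float64(83.35))
```

Call:
jog_arm:
  steps:
    - [[0,0,-40],[0,0,0],0.2]
    - [[0,0,-84],[0,0,0],0.2]
    - [[-201,-33,-84],[0,0,83.3],0.2]
    - [[-201,-33,-84],[0,0,83.3],0.2]
    - [[-201,-33,-84],[0,0,83.3],0.2]
    - [[-201,-33,-84],[0,0,83.3],0.2]
    - [[-201,-33,-84],[0,0,83.3],0.2]
    - [[-201,-33,-64],[0,0,83.3],0.2]
    - [[-201,-33,-64],[0,0,83.3],0.2]
    - [[-201,-33,-64],[0,0,83.3],0.2]
    - [[-201,-33,-64],[0,0,83.3],0.2]
    - [[-201,-33,-64],[0,0,83.3],0.2]

```text
time_s: 19.0
tcp_pos: [0.6385, 0.0597, 0.0994]
tool_rot: [-3.14, -0.0, 1.72]
ft_force: [-0.2, 0.2, -0.7]
grip_width: 0.0258
grasp_force: 20.0
```

Call:
jog_arm:
  steps:
    - [[0,0,0],[0,0,0],0.2]
    - [[0,0,0],[0,0,0],0.2]
    - [[0,0,0],[0,0,0],0.2]
    - [[0,0,0],[0,0,0],0.2]

```text
time_s: 19.4
tcp_pos: [0.639, 0.0594, 0.0999]
tool_rot: [-3.141, -0.0, 1.727]
ft_force: [-0.4, 0.4, -0.8]
grip_width: 0.0259
grasp_force: 20.0
```

```bash
python3 - <<'E'
from h import *
st();print(rel([.639,.0595,.06],98.8))
d=shot('side'); print(d['img'].shape); cv2.imwrite('pics/s3.png',cv2.resize(d['img'][100:260,270:450],None,fx=3,fy=3,interpolation=2))
E
```

```text
t 19.4 tcp [0.639  0.0594 0.0999] rot [-1.7999e+02 -1.0000e-02  9.8930e+01] F [-0.4  0.4 -0.8] w 0.0259 g 20.0 q [-0.28  0.71  0.17  1.67 -0.16  0.78  0.12]
(array([ 0.1, -0. , 39.9]), np.float64(0.13))
(400, 640, 3)
```

View pics/s3.png

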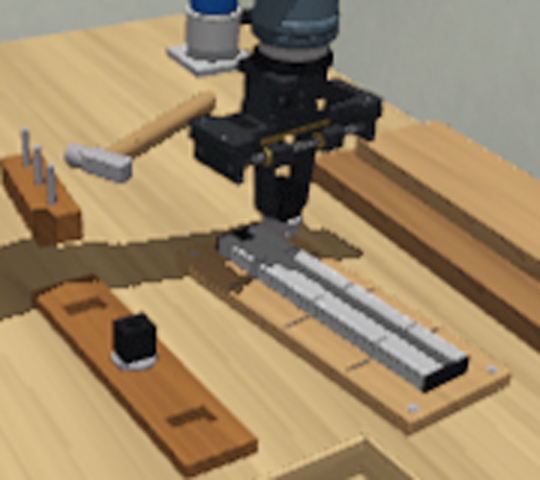

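The picture shows the foot held upright over the strut by station 3, at crop px (285,220). Going down.

Call:
jog_arm:
  steps:
    - [[0,0,20],[0,0,0],0.2]
    - [[0,0,30],[0,0,0],0.2]
    - [[0,0,34],[0,0,0],0.2]
    - [[0,0,38],[0,0,0],0.2]
    - [[0,0,42],[0,0,0],0.2]
    - [[0,0,44],[0,0,0],0.2]
    - [[0,0,45],[0,0,0],0.2]
    - [[0,0,45],[0,0,0],0.2]
    - [[0,0,45],[0,0,0],0.2]

```text
time_s: 20.35
tcp_pos: [0.6393, 0.0595, 0.0561]
tool_rot: [3.141, -0.0, 1.726]
ft_force: [-3.7, -0.2, 5.2]
grip_width: 0.0259
grasp_force: 20.0
```

```bash
python3 - <<'E'
from h import *
st()
E
```

```text
t 20.35 tcp [0.6393 0.0595 0.0561] rot [ 1.7999e+02 -1.0000e-02  9.8870e+01] F [-3.7 -0.2  5.2] w 0.0259 g 20.0 q [-0.27  0.77  0.16  1.67 -0.17  0.71  0.13]
```

Call:
jog_arm:
  steps:
    - [[0,0,-1.5],[0,0,0],0.2]
    - [[0,-1,-1.5],[0,0,-90],0.2]
    - [[0,-1,-1.5],[0,0,-90],0.2]
    - [[0,-1,-1.5],[0,0,-90],0.2]
    - [[0,-1,-1.5],[0,0,-90],0.2]
    - [[0,-1,-1.5],[0,0,-90],0.2]
    - [[0,-1,-1.5],[0,0,-90],0.2]
    - [[0,-1,-1.5],[0,0,-90],0.2]
    - [[0,-1,-1.5],[0,0,-90],0.2]
    - [[0,-1,-1.5],[0,0,-90],0.2]
    - [[0,-1,-1.5],[0,0,-90],0.2]
    - [[0,-1,-1.5],[0,0,-90],0.2]

```text
time_s: 21.55
tcp_pos: [0.6384, 0.059, 0.0566]
tool_rot: [-3.141, 0.0, -2.982]
ft_force: [-0.7, 0.0, -1.5]
grip_width: 0.026
grasp_force: 20.0
```

Call:
jog_arm:
  steps:
    - [[0,0,0],[0,0,0],0.2]
    - [[0,0,0],[0,0,0],0.2]
    - [[0,0,1],[0,0,0],0.2]

```text
time_s: 21.85
tcp_pos: [0.6385, 0.0593, 0.0561]
tool_rot: [-3.141, 0.001, -2.988]
ft_force: [-3.4, -0.9, 11.5]
grip_width: 0.0257
grasp_force: 20.0
```

```bash
python3 - <<'E'
from h import *
st()
E
```

```text
t 21.85 tcp [0.6385 0.0593 0.0561] rot [-1.7998e+02  3.0000e-02 -1.7123e+02] F [-3.4 -0.9 11.5] w 0.0257 g 20.0 q [-0.    0.78 -0.24  1.66  0.25  0.73  1.37]
```

Call:
jog_arm:
  steps:
    - [[0,0,-1],[0,0,0],0.8]
    - [[0,0,-1],[0,0,0],0.8]
    - [[0,0,-1],[0,0,0],0.8]
    - [[0,0,-1],[0,0,0],0.8]
    - [[0,0,-1],[0,0,45],0.8]
    - [[0,0,-1],[0,0,45],0.8]
    - [[0,0,-1],[0,0,45],0.8]
    - [[0,0,-1],[0,0,45],0.8]
    - [[0,0,-1],[0,0,45],0.8]
    - [[0,0,-1],[0,0,45],0.8]

```text
time_s: 22.85
tcp_pos: [0.6382, 0.0597, 0.0565]
tool_rot: [-3.142, 0.0, 2.508]
ft_force: [-0.8, -0.2, -0.1]
grip_width: 0.0705
grasp_force: 0.0
```

Call:
jog_arm:
  steps:
    - [[0,0,0],[0,0,45],0.8]
    - [[0,0,0],[0,0,45],0.8]
    - [[0,0,0],[0,0,45],0.8]
    - [[0,0,0],[0,0,45],0.8]
    - [[0,0,0],[0,0,45],0.8]
    - [[0,0,0],[0,0,45],0.8]
    - [[0,0,0],[0,0,45],0.2]
    - [[0,0,0],[0,0,45],0.2]
    - [[0,0,0],[0,0,45],0.2]
    - [[0,0,0],[0,0,45],0.2]
    - [[0,0,0],[0,0,45],0.2]
    - [[0,0,0],[0,0,45],0.2]
  grip_force: 10

```text
time_s: 24.05
tcp_pos: [0.6383, 0.0593, 0.0566]
tool_rot: [3.141, 0.0, 1.726]
ft_force: [0.8, -0.2, -0.0]
grip_width: 0.0324
grasp_force: 10.0
```

```bash
python3 - <<'E'
from h import *
st();print(rel([.440,-.0145,.12],92.1))
E
```

```text
t 24.05 tcp [0.6383 0.0593 0.0566] rot [179.98   0.    98.89] F [ 0.8 -0.2 -0. ] w 0.0324 g 10.0 q [-0.27  0.77  0.16  1.68 -0.17  0.71  0.12]
(array([ -42.3, -207.3,  -63.4]), np.float64(6.79))
```

Call:
jog_arm:
  steps:
    - [[0,0,0],[0,0,0],0.8]
    - [[0,0,0],[0,0,0],0.8]
    - [[0,0,0],[0,0,0],0.8]
    - [[0,0,0],[0,0,0],0.8]
    - [[0,0,-40],[0,0,0],0.8]
    - [[0,0,-64],[0,0,0],0.8]
    - [[0,0,-64],[0,0,0],0.8]
    - [[0,0,-64],[0,0,0],0.8]

```text
time_s: 24.85
tcp_pos: [0.6382, 0.0595, 0.1206]
tool_rot: [3.141, -0.0, 1.726]
ft_force: [-0.3, 0.2, -0.6]
grip_width: 0.0702
grasp_force: 0.0
```

```bash
python3 - <<'E'
from h import *
st();print(rel([.442,-.015,.12],92.1))
for n in ('top','side'):
    D=shot(n); im=D['img']; m=(im.max(2)<60).astype(np.uint8)
    k,_,s,c=cv2.connectedComponentsWithStats(m)
    for i in range(1,k):
        if 40<s[i,4]<400 and 260<c[i,0]<460 and 90<c[i,1]<330: print(n,s[i],np.round(c[i],1))
E
```

```text
t 24.85 tcp [0.6382 0.0595 0.1206] rot [ 1.7997e+02 -1.0000e-02  9.8870e+01] F [-0.3  0.2 -0.6] w 0.0702 g 0.0 q [-0.28  0.68  0.18  1.66 -0.15  0.81  0.11]
(array([ -43.3, -205.3,    0.6]), np.float64(6.77))
top [420 122   9  14  77] [423.7 128.8]
top [443 169   8  39  85] [446.3 188.6]
side [346 172  24  14 191] [360.6 178.2]
side [308 205  14  16 185] [314.4 212.4]
side [411 219  15  12  73] [417.8 224.4]
```

Call:
jog_arm:
  steps:
    - [[-43,-205,0],[0,0,6.8],0.9]
    - [[-43,-205,0],[0,0,6.8],0.9]
    - [[-43,-205,0],[0,0,6.8],0.9]
    - [[-43,-205,0],[0,0,6.8],0.9]
    - [[-43,-205,0],[0,0,6.8],0.9]
    - [[-43,-205,0],[0,0,6.8],0.9]
    - [[-43,-205,40],[0,0,6.8],0.9]
    - [[-43,-205,84],[0,0,6.8],0.9]
    - [[-43,-205,84],[0,0,6.8],0.9]
    - [[-43,-205,84],[0,0,6.8],0.9]

```text
time_s: 25.95
tcp_pos: [0.4428, -0.0144, 0.0362]
tool_rot: [-3.14, -0.0, 1.607]
ft_force: [-0.8, -0.2, -0.1]
grip_width: 0.0789
grasp_force: 0.0
```

Call:
jog_arm:
  steps:
    - [[0,0,0],[0,0,0],0.3]
    - [[0,0,0],[0,0,0],0.2]
    - [[0,0,0],[0,0,0],0.2]
    - [[0,0,0],[0,0,0],0.2]
    - [[0,0,0],[0,0,0],0.2]
    - [[0,0,0],[0,0,0],0.2]
    - [[0,0,0],[0,0,0],0.2]
    - [[0,0,0],[0,0,0],0.2]

```text
time_s: 26.75
tcp_pos: [0.4426, -0.0147, 0.0367]
tool_rot: [3.141, -0.0, 1.607]
ft_force: [0.1, 0.8, 6.9]
grip_width: 0.0317
grasp_force: 10.0
```

```bash
python3 - <<'E'
from h import *
st()
E
```

```text
t 26.75 tcp [ 0.4426 -0.0147  0.0367] rot [179.96  -0.    92.06] F [0.1 0.8 6.9] w 0.0317 g 10.0 q [-0.18  0.59  0.14  2.19 -0.22  0.37  0.17]
```

Call:
jog_arm:
  steps:
    - [[0,0,0],[0,0,0],0.8]
    - [[0,0,0],[0,0,0],0.8]
    - [[0,0,0],[0,0,0],0.8]
    - [[0,0,0],[0,0,0],0.8]
    - [[0,0,0],[0,0,-45],0.8]
    - [[0,0,0],[0,0,-45],0.8]
    - [[0,0,0],[0,0,-45],0.8]
    - [[0,0,0],[0,0,-45],0.8]
    - [[0,0,0],[0,0,-45],0.8]
    - [[0,0,0],[0,0,-45],0.8]

```text
time_s: 27.75
tcp_pos: [0.4421, -0.0148, 0.0364]
tool_rot: [3.142, -0.0, 2.395]
ft_force: [0.8, 0.2, -0.3]
grip_width: 0.0706
grasp_force: 0.0
```

Call:
jog_arm:
  steps:
    - [[0,0,0],[0,0,-45],0.8]
    - [[0,0,0],[0,0,-45],0.8]
    - [[0,0,0],[0,0,-45],0.8]
    - [[0,0,0],[0,0,-45],0.8]
    - [[0,0,0],[0,0,-45],0.8]
    - [[0,0,0],[0,0,-45],0.8]
    - [[0,0,0],[0,0,-45],0.2]
    - [[0,0,0],[0,0,-45],0.2]
    - [[0,0,0],[0,0,-45],0.2]
    - [[0,0,0],[0,0,-45],0.2]
    - [[0,0,0],[0,0,-45],0.2]
    - [[0,0,0],[0,0,-45],0.2]
  grip_force: 20

```text
time_s: 28.95
tcp_pos: [0.4422, -0.0147, 0.0365]
tool_rot: [-3.142, 0.0, -3.106]
ft_force: [0.2, 0.5, -0.1]
grip_width: 0.026
grasp_force: 20.0
```

```bash
python3 - <<'E'
from h import *
st();print(rel([.665,-.1085,.10],98.85))
E
```

```text
t 28.95 tcp [ 0.4422 -0.0147  0.0365] rot [-180.      0.   -177.95] F [ 0.2  0.5 -0.1] w 0.026 g 20.0 q [ 0.13  0.6  -0.23  2.17  0.34  0.4   1.23]
(array([-219.3, -101.8,  -63.5]), np.float64(83.2))
```

Call:
jog_arm:
  steps:
    - [[0,0,-40],[0,0,0],0.2]
    - [[0,0,-84],[0,0,0],0.2]
    - [[-219,-102,-84],[0,0,83.2],0.2]
    - [[-219,-102,-84],[0,0,83.2],0.2]
    - [[-219,-102,-84],[0,0,83.2],0.2]
    - [[-219,-102,-84],[0,0,83.2],0.2]
    - [[-219,-102,-84],[0,0,83.2],0.2]
    - [[-219,-102,-84],[0,0,83.2],0.2]
    - [[-219,-102,-64],[0,0,83.2],0.2]
    - [[-219,-102,-64],[0,0,83.2],0.2]
    - [[-219,-102,-64],[0,0,83.2],0.2]
    - [[-219,-102,-64],[0,0,83.2],0.2]

```text
time_s: 30.15
tcp_pos: [0.6639, -0.1084, 0.0995]
tool_rot: [-3.14, -0.001, 1.72]
ft_force: [0.6, 0.2, -1.8]
grip_width: 0.0259
grasp_force: 20.0
```

Call:
jog_arm:
  steps:
    - [[0,0,0],[0,0,0],0.2]
    - [[0,0,0],[0,0,0],0.2]
    - [[0,0,0],[0,0,0],0.2]
    - [[0,0,0],[0,0,0],0.2]

```text
time_s: 30.55
tcp_pos: [0.6646, -0.1088, 0.1004]
tool_rot: [-3.141, -0.0, 1.727]
ft_force: [1.2, 0.2, -2.2]
grip_width: 0.0262
grasp_force: 20.0
```

```bash
python3 - <<'E'
from h import *
st();print(rel([.6652,-.1085,.056],98.85))
E
```

```text
t 30.55 tcp [ 0.6646 -0.1088  0.1004] rot [-1.7999e+02 -1.0000e-02  9.8930e+01] F [ 1.2  0.2 -2.2] w 0.0262 g 20.0 q [ 0.05  0.75  0.07  1.57 -0.06  0.83  0.3 ]
(array([ 0.2,  0.6, 44.4]), np.float64(0.08))
```

Call:
jog_arm:
  steps:
    - [[0,0.6,20],[0,0,0],0.2]
    - [[0,0.6,30],[0,0,0],0.2]
    - [[0,0.6,34],[0,0,0],0.2]
    - [[0,0.6,38],[0,0,0],0.2]
    - [[0,0.6,42],[0,0,0],0.2]
    - [[0,0.6,44],[0,0,0],0.2]
    - [[0,0.6,45],[0,0,0],0.2]
    - [[0,0.6,45],[0,0,0],0.2]
    - [[0,0.6,45],[0,0,0],0.2]

```text
time_s: 31.45
tcp_pos: [0.6655, -0.1088, 0.0567]
tool_rot: [3.141, 0.0, 1.726]
ft_force: [-2.8, -0.3, 5.7]
grip_width: 0.026
grasp_force: 20.0
```

```bash
python3 - <<'E'
from h import *
st()
E
```

```text
t 31.45 tcp [ 0.6655 -0.1088  0.0567] rot [179.98   0.    98.86] F [-2.8 -0.3  5.7] w 0.026 g 20.0 q [ 0.05  0.81  0.06  1.57 -0.06  0.76  0.3 ]
```

Inserted (flange height as expected). Now the quarter turn.

Call:
jog_arm:
  steps:
    - [[0,0,-1.5],[0,0,0],0.2]
    - [[0,-0.5,-1.5],[0,0,-90],0.2]
    - [[0,-0.5,-1.5],[0,0,-90],0.2]
    - [[0,-0.5,-1.5],[0,0,-90],0.2]
    - [[0,-0.5,-1.5],[0,0,-90],0.2]
    - [[0,-0.5,-1.5],[0,0,-90],0.2]
    - [[0,-0.5,-1.5],[0,0,-90],0.2]
    - [[0,-0.5,-1.5],[0,0,-90],0.2]
    - [[0,-0.5,-1.5],[0,0,-90],0.2]
    - [[0,-0.5,-1.5],[0,0,-90],0.2]
    - [[0,-0.5,-1.5],[0,0,-90],0.2]
    - [[0,-0.5,-1.5],[0,0,-90],0.2]

```text
time_s: 32.65
tcp_pos: [0.665, -0.1092, 0.0569]
tool_rot: [-3.141, 0.0, -2.982]
ft_force: [-0.3, -0.3, -1.8]
grip_width: 0.0257
grasp_force: 20.0
```

Call:
jog_arm:
  steps:
    - [[0,0,0],[0,0,0],0.2]
    - [[0,0,1],[0,0,0],0.2]
    - [[0,0,1],[0,0,0],0.8]
    - [[0,0,0],[0,0,0],0.8]
    - [[0,0,0],[0,0,0],0.8]
    - [[0,0,0],[0,0,0],0.8]
    - [[0,0,0],[0,0,0],0.8]
    - [[0,0,0],[0,0,45],0.8]
    - [[0,0,0],[0,0,45],0.8]
    - [[0,0,0],[0,0,45],0.8]
    - [[0,0,0],[0,0,45],0.8]
    - [[0,0,0],[0,0,45],0.8]

```text
time_s: 33.85
tcp_pos: [0.6649, -0.1086, 0.057]
tool_rot: [3.141, 0.0, 2.54]
ft_force: [1.0, 1.0, -0.7]
grip_width: 0.0706
grasp_force: 0.0
```

```bash
python3 - <<'E'
from h import *
st();print(rel([.6655,-.1088,.057],98.85))
E
```

```text
t 33.85 tcp [ 0.6649 -0.1086  0.057 ] rot [179.99   0.   145.54] F [ 1.   1.  -0.7] w 0.0706 g 0.0 q [ 0.19  0.81 -0.14  1.57  0.15  0.77  0.95]
(array([-0.6,  0.2, -0. ]), np.float64(46.69))
```

Call:
jog_arm:
  steps:
    - [[0,0,0],[0,0,45],0.8]
    - [[0,0,0],[0,0,45],0.8]
    - [[0,0,0],[0,0,45],0.8]
    - [[0,0,0],[0,0,45],0.8]
    - [[0,0,0],[0,0,45],0.8]
    - [[0,0,0],[0,0,45],0.8]
    - [[0,0,0],[0,0,45],0.2]
    - [[0,0,0],[0,0,45],0.2]
    - [[0,0,0],[0,0,45],0.2]
    - [[0,0,0],[0,0,45],0.2]
    - [[0,0,0],[0,0,45],0.2]
    - [[0,0,0],[0,0,45],0.2]
  grip_force: 10

```text
time_s: 35.05
tcp_pos: [0.6649, -0.1088, 0.057]
tool_rot: [3.141, -0.0, 1.761]
ft_force: [1.5, -0.4, -0.5]
grip_width: 0.0324
grasp_force: 9.9
```

```bash
python3 - <<'E'
from h import *
st()
E
```

```text
t 35.05 tcp [ 0.6649 -0.1088  0.057 ] rot [179.99  -0.   100.91] F [ 1.5 -0.4 -0.5] w 0.0324 g 9.9 q [ 0.06  0.81  0.05  1.58 -0.05  0.76  0.32]
```

Call:
jog_arm:
  steps:
    - [[0,0,0],[0,0,0],0.8]
    - [[0,0,0],[0,0,0],0.8]
    - [[0,0,0],[0,0,0],0.8]
    - [[0,0,0],[0,0,0],0.8]
    - [[0,0,-50],[0,0,0],0.8]
    - [[0,0,-100],[0,0,0],0.8]
    - [[50,-50,-130],[0,0,0],0.8]
    - [[200,-130,-130],[0,0,0],0.8]
    - [[200,-130,-130],[0,0,0],0.8]
    - [[200,-130,-130],[0,0,0],0.8]
    - [[200,-130,-130],[0,0,0],0.8]
    - [[200,-130,-130],[0,0,0],0.8]

```text
time_s: 36.25
tcp_pos: [0.4957, 0.0683, 0.1872]
tool_rot: [-3.14, -0.003, 1.769]
ft_force: [0.3, -0.3, 0.3]
grip_width: 0.0706
grasp_force: 0.0
```

```bash
python3 - <<'E'
from h import *
st()
d=shot('top','t4.png'); e=shot('side','s4.png')
a=cv2.resize(d['img'][110:220,195:460],None,fx=3,fy=3,interpolation=2)
b=cv2.resize(e['img'][150:240,270:445],None,fx=3,fy=3,interpolation=2)
o=np.zeros((600,795,3),np.uint8); o[:330]=a; o[330:600,:b.shape[1]]=b[:270]
cv2.imwrite('pics/m4.png',o)
E
```

```text
t 36.25 tcp [0.4957 0.0683 0.1872] rot [-1.7990e+02 -1.5000e-01  1.0136e+02] F [ 0.3 -0.3  0.3] w 0.0706 g 0.0 q [-0.24  0.37  0.02  1.98 -0.01  0.79 -0.01]
```

View pics/m4.png

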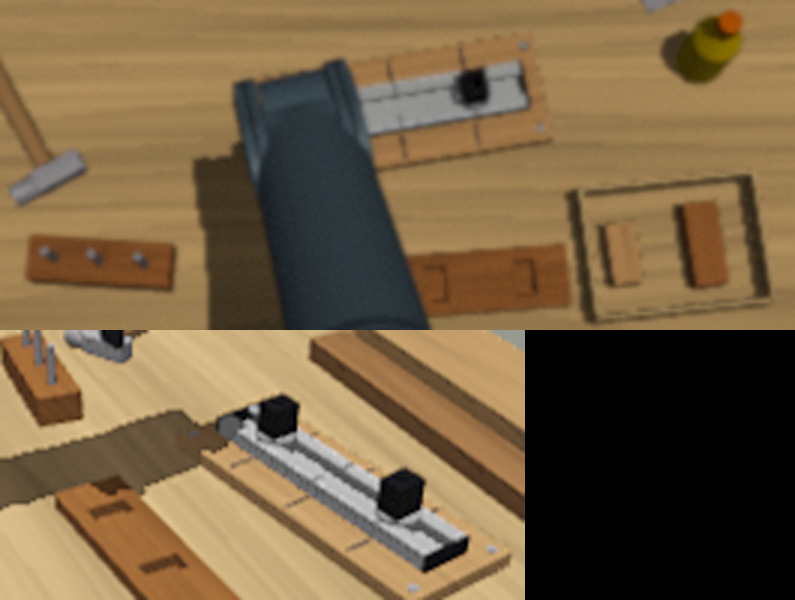

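Feet are locked at both ends: top crop px (470,88) sits on the station 1 mark, and the side view shows both upright. The caddy got bumped, but it's empty now. Next, the pins.

```bash
python3 - <<'E'
from h import *
d=shot('top');print(rel([.472,.258,.14],85.4))
im=d['img'][185:212,200:258].astype(int); sat=im.max(2)-im.min(2)
m=((sat<45)&(im.max(2)>75)).astype(np.uint8)
k,_,s,c=cv2.connectedComponentsWithStats(m)
for i in range(1,k):
    if s[i,4]>2: q=c[i]+[200,185]; print(s[i],q,ray(d,q,.075)[:2])
E
```

```text
(array([197.2,   9.4,  47.3]), np.float64(15.49))
[ 8  7  4  5 10] [209.7 193.5] [0.48131463 0.3608431 ]
[24  8  5  4 13] [225.46153846 194.38461538] [0.47744756 0.30978793]
[39  9  5  4 12] [240.66666667 195.41666667] [0.47313179 0.26055591]
```

Call:
jog_arm:
  steps:
    - [[197,9,47],[0,0,15.5],0.6]
    - [[197,9,47],[0,0,15.5],0.6]
    - [[197,9,47],[0,0,15.5],0.6]
    - [[197,9,47],[0,0,15.5],0.6]
    - [[197,9,47],[0,0,15.5],0.6]
    - [[197,9,47],[0,0,15.5],0.6]
    - [[197,9,47],[0,0,15.5],0.6]
    - [[197,9,47],[0,0,15.5],0.6]

```text
time_s: 37.2
tcp_pos: [0.4723, 0.2557, 0.1402]
tool_rot: [3.141, 0.001, 1.487]
ft_force: [0.6, 0.5, -0.5]
grip_width: 0.0525
grasp_force: 0.0
```

```bash
python3 - <<'E'
from h import *
st();print(rel([.473,.259,.06],85.4))
E
```

```text
t 37.2 tcp [0.4723 0.2557 0.1402] rot [1.7995e+02 5.0000e-02 8.5170e+01] F [ 0.6  0.5 -0.5] w 0.0525 g 0.0 q [-0.61  0.5   0.04  1.92 -0.03  0.72 -0.64]
(array([ 3.3,  0.4, 80.2]), np.float64(-0.23))
```

Call:
jog_arm:
  steps:
    - [[3,0.5,40],[0,0,0],0.6]
    - [[3,0.5,70],[0,0,0],0.6]
    - [[3,0.5,80],[0,0,0],0.6]
    - [[3,0.5,80],[0,0,0],0.6]
    - [[3,0.5,80],[0,0,0],0.6]
    - [[3,0.5,80],[0,0,0],0]
    - [[3,0.5,80],[0,0,0],0]
    - [[3,0.5,80],[0,0,0],0]
    - [[3,0.5,80],[0,0,0],0]
    - [[3,0.5,80],[0,0,0],0]
    - [[3,0.5,80],[0,0,0],0]
    - [[3,0.5,80],[0,0,0],0]
  grip_force: 8

```text
time_s: 38.4
tcp_pos: [0.4729, 0.2612, 0.0603]
tool_rot: [3.139, -0.001, 1.49]
ft_force: [2.9, -0.6, -0.8]
grip_width: 0.0086
grasp_force: 7.9
```

```bash
python3 - <<'E'
from h import *
st()
E
```

```text
t 38.4 tcp [0.4729 0.2612 0.0603] rot [ 1.7988e+02 -4.0000e-02  8.5370e+01] F [ 2.9 -0.6 -0.8] w 0.0086 g 7.9 q [-0.61  0.64  0.03  1.94 -0.03  0.56 -0.64]
```

Call:
jog_arm:
  steps:
    - [[0,0,0],[0,0,0],0.38]
    - [[-1,1,0],[0,0,0],0.38]
    - [[-1,1,0],[0,0,0],0.38]
    - [[-1,1,0],[0,0,-90],0.38]
    - [[-1,1,0],[0,0,-90],0.38]
    - [[-1,1,0],[0,0,-90],0.38]
    - [[-1,1,0],[0,0,-90],0.38]
    - [[-1,1,0],[0,0,-90],0.38]
    - [[-1,1,0],[0,0,-90],0.38]
    - [[-1,1,0],[0,0,-90],0.38]
    - [[-1,1,0],[0,0,-90],0.38]
    - [[-1,1,0],[0,0,-90],0.38]

```text
time_s: 39.6
tcp_pos: [0.4723, 0.26, 0.0599]
tool_rot: [-3.141, -0.0, 2.847]
ft_force: [-1.0, -0.3, -0.5]
grip_width: 0.0338
grasp_force: 0.0
```

Call:
jog_arm:
  steps:
    - [[0,0,0],[0,0,-13],0.38]
    - [[0,0,0],[0,0,-13],0.38]
    - [[0,0,0],[0,0,-13],0.38]
    - [[0,0,0],[0,0,-13],0]
    - [[0,0,0],[0,0,-13],0]
    - [[0,0,0],[0,0,-13],0]
    - [[0,0,0],[0,0,-13],0]
    - [[0,0,0],[0,0,-13],0]

```text
time_s: 40.4
tcp_pos: [0.4728, 0.261, 0.0602]
tool_rot: [3.14, 0.001, 3.068]
ft_force: [0.5, 2.4, -1.5]
grip_width: 0.0082
grasp_force: 7.9
```

```bash
python3 - <<'E'
from h import *
st()
E
```

```text
t 40.4 tcp [0.4728 0.261  0.0602] rot [1.7993e+02 4.0000e-02 1.7576e+02] F [ 0.5  2.4 -1.5] w 0.0082 g 7.9 q [-0.3   0.67 -0.37  1.92  0.4   0.62  0.57]
```

Call:
jog_arm:
  steps:
    - [[0,0,0],[0,0,0],0]
    - [[0,0,0],[0,0,0],0]
    - [[0,0,-30],[0,0,0],0]
    - [[0,0,-60],[0,0,0],0]
    - [[0,0,-100],[0,0,0],0]
    - [[0,0,-100],[0,0,0],0]
    - [[0,0,-100],[0,0,0],0]
  grip_force: 30

```text
time_s: 41.1
tcp_pos: [0.4729, 0.2593, 0.1604]
tool_rot: [-3.141, 0.001, 3.067]
ft_force: [-0.2, 0.1, -1.0]
grip_width: 0.0079
grasp_force: 29.8
```

```bash
python3 - <<'E'
from h import *
st();print(rel([.6383,.0593,.14],176))
E
```

```text
t 41.1 tcp [0.4729 0.2593 0.1604] rot [-1.7996e+02  5.0000e-02  1.7570e+02] F [-0.2  0.1 -1. ] w 0.0079 g 29.8 q [-0.23  0.51 -0.45  1.88  0.3   0.81  0.65]
(array([-180. , -187.1,   20.4]), np.float64(-0.3))
```

Call:
jog_arm:
  steps:
    - [[-180,-187,0],[0,0,0],0]
    - [[-180,-187,0],[0,0,0],0]
    - [[-180,-187,0],[0,0,0],0]
    - [[-180,-187,0],[0,0,0],0]
    - [[-180,-187,0],[0,0,0],0]
    - [[-180,-187,0],[0,0,0],0]
    - [[-180,-187,20],[0,0,0],0]
    - [[-180,-187,20],[0,0,0],0]
    - [[-180,-187,20],[0,0,0],0]
    - [[-180,-187,20],[0,0,0],0]
    - [[-180,-187,20],[0,0,0],0]

```text
time_s: 42.2
tcp_pos: [0.6383, 0.0609, 0.1406]
tool_rot: [3.141, 0.001, 3.068]
ft_force: [-0.4, -0.1, -0.3]
grip_width: 0.0079
grasp_force: 29.8
```

```bash
python3 - <<'E'
from h import *
st();print(rel([.6383,.0593,.11],176))
d=shot('side'); cv2.imwrite('pics/s5.png',cv2.resize(d['img'][120:230,320:440],None,fx=5,fy=5,interpolation=2))
E
```

```text
t 42.2 tcp [0.6383 0.0609 0.1406] rot [1.7999e+02 4.0000e-02 1.7580e+02] F [-0.4 -0.1 -0.3] w 0.0079 g 29.8 q [ 0.1   0.68 -0.39  1.62  0.31  0.9   1.09]
(array([-0.1, -1.6, 30.6]), np.float64(-0.2))
```

View pics/s5.png

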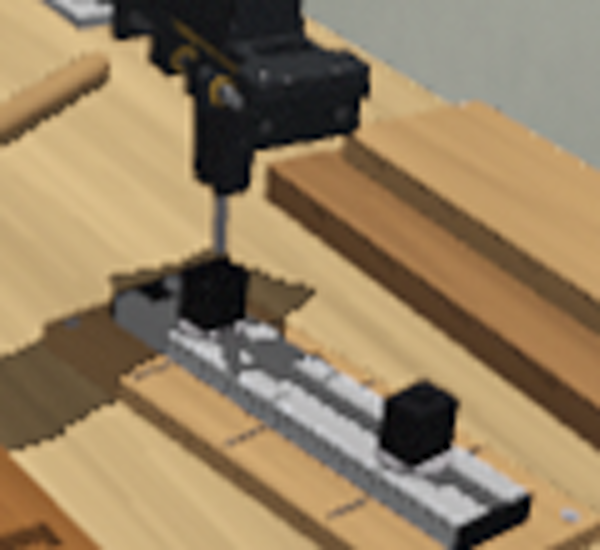

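The picture shows the pin held upright, directly over the socket of the station 3 foot at crop px (220,265). Going down in stages.

Call:
jog_arm:
  steps:
    - [[0,-1,0],[0,0,0],0]
    - [[0,-1,0],[0,0,0],0]
    - [[0,-1,0],[0,0,0],0]
    - [[0,-1,5],[0,0,0],0]
    - [[0,-1,9],[0,0,0],0]
    - [[0,-1,12],[0,0,0],0]
    - [[0,-1,15],[0,0,0],0]
    - [[0,-1,17],[0,0,0],0]
    - [[0,-1,17],[0,0,0],0]

```text
time_s: 43.15
tcp_pos: [0.6376, 0.0592, 0.1222]
tool_rot: [-3.141, -0.001, 3.067]
ft_force: [-0.8, 0.1, -1.1]
grip_width: 0.0078
grasp_force: 29.9
```

```bash
python3 - <<'E'
from h import *
st();print(rel([.6383,.0593,.095],176))
E
```

```text
t 43.15 tcp [0.6376 0.0592 0.1222] rot [-1.7998e+02 -8.0000e-02  1.7575e+02] F [-0.8  0.1 -1.1] w 0.0078 g 29.9 q [ 0.1   0.7  -0.38  1.63  0.32  0.87  1.09]
(array([-0.7,  0.1, 27.2]), np.float64(-0.25))
```

Call:
jog_arm:
  steps:
    - [[-0.5,0,6],[0,0,0],0]
    - [[-0.5,0,12],[0,0,0],0]
    - [[-0.5,0,18],[0,0,0],0]
    - [[-0.5,0,23],[0,0,0],0]
    - [[-0.5,0,26],[0,0,0],0]
    - [[-0.5,0,28],[0,0,0],0]
    - [[-0.5,0,28],[0,0,0],0]
    - [[-0.5,0,28],[0,0,0],0]

```text
time_s: 43.95
tcp_pos: [0.6388, 0.0593, 0.0951]
tool_rot: [-3.142, 0.0, 3.067]
ft_force: [-0.9, 0.2, 0.6]
grip_width: 0.0077
grasp_force: 29.9
```

```bash
python3 - <<'E'
from h import *
st()
E
```

```text
t 43.95 tcp [0.6388 0.0593 0.0951] rot [-1.8000e+02  1.0000e-02  1.7575e+02] F [-0.9  0.2  0.6] w 0.0077 g 29.9 q [ 0.09  0.74 -0.37  1.64  0.34  0.82  1.07]
```

Call:
jog_arm:
  steps:
    - [[0,0,2],[0,0,0],0]
    - [[0,0,2],[0,0,0],0]
    - [[0,0,2],[0,0,0],0.4]
    - [[0,0,0],[0,0,0],0.4]
    - [[0,0,0],[0,0,0],0.4]
    - [[0,0,-40],[0,0,0],0.6]
    - [[0,0,-80],[0,0,0],0.6]
    - [[0,0,-80],[0,0,0],0.6]
    - [[0,0,-80],[0,0,0],0.6]

```text
time_s: 44.85
tcp_pos: [0.6392, 0.0592, 0.1757]
tool_rot: [3.141, 0.002, 3.067]
ft_force: [-0.0, 0.2, -1.0]
grip_width: 0.0531
grasp_force: 0.0
```

```bash
python3 - <<'E'
from h import *
st();print(rel([.4769,.311,.16],85.4))
E
```

```text
t 44.85 tcp [0.6392 0.0592 0.1757] rot [1.7999e+02 1.0000e-01 1.7574e+02] F [-0.   0.2 -1. ] w 0.0531 g 0.0 q [ 0.12  0.64 -0.41  1.6   0.29  0.96  1.11]
(array([180.5, 239. ,  15.7]), np.float64(90.34))
```

Call:
jog_arm:
  steps:
    - [[180,239,16],[0,0,90.3],0.6]
    - [[180,239,16],[0,0,90.3],0.6]
    - [[180,239,16],[0,0,90.3],0.6]
    - [[180,239,16],[0,0,90.3],0.6]
    - [[180,239,16],[0,0,90.3],0.6]
    - [[180,239,16],[0,0,90.3],0.6]
    - [[180,239,16],[0,0,90.3],0.6]
    - [[180,239,16],[0,0,90.3],0.6]
    - [[180,239,16],[0,0,90.3],0.6]
    - [[180,239,16],[0,0,90.3],0.6]
    - [[180,239,16],[0,0,90.3],0.6]
    - [[180,239,16],[0,0,90.3],0.6]

```text
time_s: 46.05
tcp_pos: [0.476, 0.3103, 0.1575]
tool_rot: [-3.14, 0.002, 1.491]
ft_force: [0.2, -1.0, 0.4]
grip_width: 0.0529
grasp_force: 0.0
```

```bash
python3 - <<'E'
from h import *
st();print(rel([.4769,.311,.06],85.4))
E
```

```text
t 46.05 tcp [0.476  0.3103 0.1575] rot [-1.799e+02  1.300e-01  8.542e+01] F [ 0.2 -1.   0.4] w 0.0529 g 0.0 q [-0.6   0.52 -0.07  1.83  0.05  0.8  -0.78]
(array([ 0.8,  0.8, 97.5]), np.float64(0.02))
```

Call:
jog_arm:
  steps:
    - [[0.5,0.5,40],[0,0,0],0.6]
    - [[0.5,0.5,80],[0,0,0],0.6]
    - [[0.5,0.5,99],[0,0,0],0.6]
    - [[0.5,0.5,99],[0,0,0],0.6]
    - [[0.5,0.5,99],[0,0,0],0.6]
    - [[0.5,0.5,99],[0,0,0],0]
    - [[0.5,0.5,99],[0,0,0],0]
    - [[0.5,0.5,99],[0,0,0],0]
    - [[0.5,0.5,99],[0,0,0],0]
    - [[0.5,0.5,99],[0,0,0],0]
    - [[0.5,0.5,99],[0,0,0],0]
    - [[0.5,0.5,99],[0,0,0],0]
  grip_force: 8

```text
time_s: 47.25
tcp_pos: [0.478, 0.3114, 0.0602]
tool_rot: [3.141, -0.0, 1.491]
ft_force: [0.7, 0.1, 0.9]
grip_width: 0.0085
grasp_force: 8.0
```

```bash
python3 - <<'E'
from h import *
st()
E
```

```text
t 47.25 tcp [0.478  0.3114 0.0602] rot [ 1.7995e+02 -2.0000e-02  8.5440e+01] F [0.7 0.1 0.9] w 0.0085 g 8.0 q [-0.61  0.67 -0.06  1.86  0.07  0.61 -0.8 ]
```

Call:
jog_arm:
  steps:
    - [[0,0,0],[0,0,0],0.38]
    - [[0,0,0],[0,0,0],0.38]
    - [[0,0,0],[0,0,0],0.38]
    - [[0,0,0],[0,0,-90],0.38]
    - [[0,0,0],[0,0,-90],0.38]
    - [[0,0,0],[0,0,-90],0.38]
    - [[0,0,0],[0,0,-90],0.38]
    - [[0,0,0],[0,0,-90],0.38]
    - [[0,0,0],[0,0,-90],0.38]
    - [[0,0,0],[0,0,-90],0.38]
    - [[0,0,0],[0,0,-90],0.38]
    - [[0,0,0],[0,0,-90],0.38]

```text
time_s: 48.45
tcp_pos: [0.4774, 0.3113, 0.0599]
tool_rot: [-3.141, -0.0, 2.847]
ft_force: [0.3, -1.1, 0.0]
grip_width: 0.0336
grasp_force: 0.0
```

Call:
jog_arm:
  steps:
    - [[0,0,0],[0,0,-13],0.38]
    - [[0,0,0],[0,0,-13],0.38]
    - [[0,0,0],[0,0,-13],0.38]
    - [[0,0,0],[0,0,-13],0]
    - [[0,0,0],[0,0,-13],0]
    - [[0,0,0],[0,0,-13],0]
    - [[0,0,0],[0,0,-13],0]
    - [[0,0,0],[0,0,-13],0]

```text
time_s: 49.25
tcp_pos: [0.4774, 0.3115, 0.06]
tool_rot: [-3.142, 0.0, 3.068]
ft_force: [-0.1, 0.5, -0.6]
grip_width: 0.0086
grasp_force: 8.0
```

Call:
jog_arm:
  steps:
    - [[0,0,0],[0,0,0],0]
    - [[0,0,0],[0,0,0],0]
    - [[0,0,-30],[0,0,0],0]
    - [[0,0,-60],[0,0,0],0]
    - [[0,0,-110],[0,0,0],0]
    - [[0,0,-140],[0,0,0],0]
    - [[0,0,-140],[0,0,0],0]
    - [[0,0,-140],[0,0,0],0]
  grip_force: 30

```text
time_s: 50.05
tcp_pos: [0.4776, 0.3112, 0.2002]
tool_rot: [3.141, 0.001, 3.068]
ft_force: [0.5, 0.3, -1.0]
grip_width: 0.0077
grasp_force: 30.0
```

```bash
python3 - <<'E'
from h import *
st();print(rel([.665,-.1088,.2],176))
E
```

```text
t 50.05 tcp [0.4776 0.3112 0.2002] rot [1.7999e+02 5.0000e-02 1.7578e+02] F [ 0.5  0.3 -1. ] w 0.0077 g 30.0 q [-0.23  0.52 -0.57  1.77  0.34  0.94  0.56]
(array([-2.178e+02, -4.051e+02,  2.000e-01]), np.float64(-0.22))
```

Call:
jog_arm:
  steps:
    - [[-218,-405,0],[0,0,0],0]
    - [[-218,-405,0],[0,0,0],0]
    - [[-218,-405,0],[0,0,0],0]
    - [[-218,-405,0],[0,0,0],0]
    - [[-218,-405,0],[0,0,0],0]
    - [[-218,-405,0],[0,0,0],0]
    - [[-218,-405,0],[0,0,0],0]
    - [[-218,-405,0],[0,0,0],0]
    - [[-218,-405,0],[0,0,0],0]
    - [[-218,-405,0],[0,0,0],0]
    - [[-218,-405,0],[0,0,0],0]
    - [[-218,-405,0],[0,0,0],0]

```text
time_s: 51.25
tcp_pos: [0.6642, -0.1063, 0.1986]
tool_rot: [3.14, -0.003, 3.07]
ft_force: [-0.5, 0.9, -0.8]
grip_width: 0.0077
grasp_force: 30.0
```

Call:
jog_arm:
  steps:
    - [[0,0,30],[0,0,0],0]
    - [[0,0,60],[0,0,0],0]
    - [[0,0,60],[0,0,0],0]
    - [[0,0,60],[0,0,0],0]
    - [[0,0,60],[0,0,0],0]
    - [[0,0,60],[0,0,0],0]

```text
time_s: 51.85
tcp_pos: [0.6662, -0.108, 0.1418]
tool_rot: [3.142, 0.003, 3.069]
ft_force: [0.4, -0.5, -0.8]
grip_width: 0.0079
grasp_force: 30.0
```

```bash
python3 - <<'E'
from h import *
st();print(rel([.6647,-.1088,.12],176))
E
```

```text
t 51.85 tcp [ 0.6662 -0.108   0.1418] rot [1.8000e+02 1.6000e-01 1.7582e+02] F [ 0.4 -0.5 -0.8] w 0.0079 g 30.0 q [ 0.39  0.74 -0.45  1.53  0.37  0.96  1.32]
(array([ 1.4, -0.9, 21.8]), np.float64(-0.18))
```

Call:
jog_arm:
  steps:
    - [[0.7,-0.8,0],[0,0,0],0]
    - [[0.7,-0.8,0],[0,0,0],0]
    - [[0.7,-0.8,0],[0,0,0],0]
    - [[0.7,-0.8,5],[0,0,0],0]
    - [[0.7,-0.8,9],[0,0,0],0]
    - [[0.7,-0.8,12],[0,0,0],0]
    - [[0.7,-0.8,15],[0,0,0],0]
    - [[0.7,-0.8,18],[0,0,0],0]
    - [[0.7,-0.8,18],[0,0,0],0]

```text
time_s: 52.75
tcp_pos: [0.6641, -0.1092, 0.1214]
tool_rot: [3.142, -0.001, 3.068]
ft_force: [-0.1, 0.6, -1.3]
grip_width: 0.0075
grasp_force: 30.0
```

```bash
python3 - <<'E'
from h import *
st();print(rel([.6647,-.1088,.095],176))
E
```

```text
t 52.75 tcp [ 0.6641 -0.1092  0.1214] rot [ 1.800e+02 -5.000e-02  1.758e+02] F [-0.1  0.6 -1.3] w 0.0075 g 30.0 q [ 0.38  0.76 -0.44  1.54  0.38  0.93  1.32]
(array([-0.6,  0.4, 26.4]), np.float64(-0.2))
```

No contact force with the pin about 7 mm in, so I'll carry on to the bottom and release.

Call:
jog_arm:
  steps:
    - [[-0.4,0.2,6],[0,0,0],0]
    - [[-0.4,0.2,12],[0,0,0],0]
    - [[-0.4,0.2,18],[0,0,0],0]
    - [[-0.4,0.2,23],[0,0,0],0]
    - [[-0.4,0.2,26],[0,0,0],0]
    - [[-0.4,0.2,28],[0,0,0],0]
    - [[-0.4,0.2,28],[0,0,0],0]
    - [[-0.4,0.2,28],[0,0,0],0]

```text
time_s: 53.55
tcp_pos: [0.665, -0.109, 0.0949]
tool_rot: [-3.141, 0.0, 3.068]
ft_force: [-2.5, -0.4, 5.6]
grip_width: 0.008
grasp_force: 30.0
```

Call:
jog_arm:
  steps:
    - [[0,0,0],[0,0,0],0.4]
    - [[0,0,0],[0,0,0],0.4]
    - [[0,0,0],[0,0,0],0.4]
    - [[0,0,-40],[0,0,0],0.6]
    - [[0,0,-80],[0,0,0],0.6]
    - [[0,0,-120],[0,0,0],0.6]
    - [[150,0,-160],[0,0,0],0.6]
    - [[200,0,-160],[0,0,0],0.6]
    - [[200,0,-160],[0,0,0],0.6]
    - [[200,0,-160],[0,0,0],0.6]
    - [[200,0,-160],[0,0,0],0.6]
    - [[200,0,-160],[0,0,0],0.6]

```text
time_s: 54.75
tcp_pos: [0.4649, -0.0948, 0.2546]
tool_rot: [-3.14, 0.001, 3.068]
ft_force: [1.4, -0.0, -0.1]
grip_width: 0.0529
grasp_force: 0.0
```

```bash
python3 - <<'E'
from h import *
st()
d=shot('top','t6.png'); e=shot('side','s6.png')
a=cv2.resize(d['img'][110:220,195:460],None,fx=3,fy=3,interpolation=2)
b=cv2.resize(e['img'][140:230,320:440],None,fx=3,fy=3,interpolation=2)
o=np.zeros((600,795,3),np.uint8); o[:330]=a; o[330:600,:b.shape[1]]=b
cv2.imwrite('pics/m6.png',o)
# expected pin tops
for x,y in [(.6388,.0593),(.6647,-.1088)]: print(proj(e,[[x,y,.116],[x,y,.075]]))
E
```

```text
t 54.75 tcp [ 0.4649 -0.0948  0.2546] rot [-1.7993e+02  7.0000e-02  1.7577e+02] F [ 1.4 -0.  -0.1] w 0.0529 g 0.0 q [ 0.59  0.28 -0.57  1.96  0.19  0.95  1.43]
[[363.4993588  161.07793603]
 [362.56088292 173.35463607]]
[[405.48553284 185.72055365]
 [403.54129687 198.86120151]]
```

View pics/m6.png

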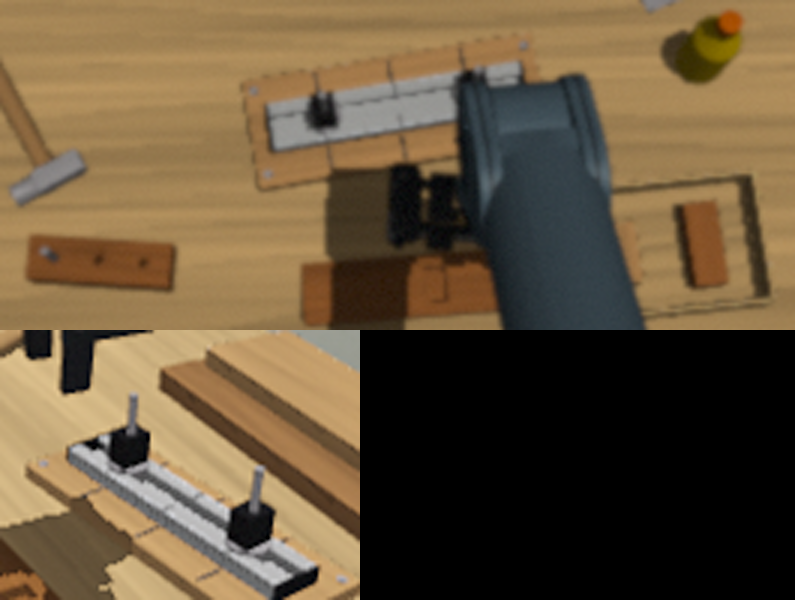

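Both pins stand at the fully seated height: tops at px (364,162) and (407,186), against projected (363.5,161) and (405.5,186). Handing in.

```bash
python3 -c "
from rig import bot
print(bot.hand_in())"
```

```text
the job is handed in; nothing more can be done
None
```

I handed the job in at about 55 s with no verdict shown: both offcuts are in the tray, the two feet present are locked at stations 1 and 3, and each has a pin seated to full depth.

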